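# Reload the module test bed

## Task

Pull the test bed's contact lever fully back, then take the already tested modules out of the bed and lay them flat, side by side, in the wooden tray. Next load every fresh module from the grey bin into a nest of its own outline, seated fully down, and when all are in, push the lever fully forward to start the test. Do not knock over the amber jar.

Things in the scene. Friction and masses are not known exactly. Their poses are not given: they have to be found in the camera images.
- test_bed: Aluminium test bed, fixed: plate 220 x 200 mm (x, y), 20 mm high, with four shaped nests 10 mm deep sunk into its top. Origin at the centre of the plate's underside on the table. The contact lever stands beside it, 135 mm from the origin to its +y side.
- pack_nest_far (a point): centre of the mouth of the farther oblong nest, level with the top face of the test bed; z up, x and y as the test bed's. The nest is a pocket 10 mm deep, 45 x 87 mm (x, y) for a battery pack, so a seated module's underside is 10 mm below this point and it stands 16 mm proud.
- pack_nest_near (a point): centre of the mouth of the nearer oblong nest, level with the top face of the test bed; z up, x and y as the test bed's. The nest is a pocket 10 mm deep, 45 x 87 mm (x, y) for a battery pack, so a seated module's underside is 10 mm below this point and it stands 16 mm proud.
- puck_nest (a point): centre of the mouth of the round nest, level with the top face of the test bed; z up, x and y as the test bed's. The nest is a pocket 10 mm deep, 65 mm across, for a puck, so a seated module's underside is 10 mm below this point and it stands 16 mm proud.
- square_nest (a point): centre of the mouth of the square nest, level with the top face of the test bed; z up, x and y as the test bed's. The nest is a pocket 10 mm deep, 55 x 55 mm, for a square module, so a seated module's underside is 10 mm below this point and it stands 16 mm proud.
- contact_lever (a joint): Contact lever of the test bed, a toggle that swings in the bed's x-z plane about a pivot 28 mm above the table: 0 = pulled fully back towards the robot (contacts open), 1.0 rad = pushed fully forward, to the bed's +x (contacts closed). It stays where it is left; about 1 N at the knob moves it.
- contact_lever_tip (a point): centre of the lever's black ball knob, 26 mm across, 85 mm from the pivot, on a rod 10 mm thick; 28 + 75 mm above the table at either end of its swing and 28 + 85 mm half-way.
- bin: Grey compartmented bin, fixed, 224 x 224 mm, four compartments (2 x 2) each about 104 x 104 mm; floor 5 mm above the table, walls and dividers 5 mm thick and 18 mm high. Origin at the centre of its underside. Holds the fresh modules, in any compartments.
- done_tray: Wooden tray for tested modules, fixed, 280 x 135 mm (x, y), walls 5 mm thick and 16 mm high, floor 5 mm above the table. Origin at the centre of its underside. Empty at the start.
- pack_a: Fresh module waiting in the bin (may be absent). Battery pack, a block 42 x 84 x 26 mm (its x, y, z). All modules are matt black with a grey patch on top, 26 mm thick, origin at the centre of the underside. 
- pack_b: Fresh module waiting in the bin (may be absent). Battery pack, a block 42 x 84 x 26 mm (its x, y, z). All modules are matt black with a grey patch on top, 26 mm thick, origin at the centre of the underside. 
- puck: Fresh module waiting in the bin (may be absent). Charging puck, a disc 62 mm across and 26 mm thick. All modules are matt black with a grey patch on top, 26 mm thick, origin at the centre of the underside. 
- square: Fresh module waiting in the bin (may be absent). Square charger module, 52 x 52 x 26 mm. All modules are matt black with a grey patch on top, 26 mm thick, origin at the centre of the underside. 
- old_pack_far: Tested module sitting in its nest at the start (may be absent). Battery pack, a block 42 x 84 x 26 mm (its x, y, z). All modules are matt black with a grey patch on top, 26 mm thick, origin at the centre of the underside. 
- old_pack_near: Tested module sitting in its nest at the start (may be absent). Battery pack, a block 42 x 84 x 26 mm (its x, y, z). All modules are matt black with a grey patch on top, 26 mm thick, origin at the centre of the underside. 
- old_puck: Tested module sitting in its nest at the start (may be absent). Charging puck, a disc 62 mm across and 26 mm thick. All modules are matt black with a grey patch on top, 26 mm thick, origin at the centre of the underside. 
- old_square: Tested module sitting in its nest at the start (may be absent). Square charger module, 52 x 52 x 26 mm. All modules are matt black with a grey patch on top, 26 mm thick, origin at the centre of the underside. 
- jar: Bystander: amber jar, 60 mm across, 60 mm high, standing; origin at the centre of its underside.
Things that resemble listed ones, but are neither listed nor needed, are in the scene too. Leave any pink or turquoise look-alike of the old_square alone.

How it is judged:
By the outcome, as a careful person would: the job done as asked, in the order asked, and still so for the second after the job is handed in, with the robot touching nothing.
Of pack_a, pack_b, puck, square only 3 to 4 are there at a start; the rules pass over those that are not, and their reading is None.
Of old_pack_far, old_pack_near, old_puck, old_square only 2 to 3 are there at a start; the rules pass over those that are not, and their reading is None.
At some moment in a run one of pack_a, pack_b, puck, square may be knocked a few centimetres aside while the robot is not near it.
Once in a run the grip may slacken for a moment while it holds something.
It also fails if it takes over 210 s, if anything falls off the work surface, if the arm or the gripper's body presses on something with over 40 N, if the wrist force passes 120 N, or if a joint passes its speed limit or range.

## Robot

A 7-joint arm with a two-finger parallel gripper is mounted at the origin on the work surface. World frame = base frame: x ahead of the robot, y to its left, z up, the work surface at z = 0. Lengths are in m, angles in rad, forces in N, time in s.
With the tool pointing down it reaches from about 0.4 to 0.875 m from the base axis. Payload 6.5 kg.
Tool frame: the origin (TCP) lies midway between the tips of the shut fingers; the grasp point (between the pads) lies 19 mm behind it; z points along the fingers, y is the line along which they close (so a half turn about z gives the same grasp; the last joint's range is limited). The gripper opens to 85 mm and grips with 20 to 120 N. Pads are 22 mm wide; open, the fingers measure 114 mm over their backs; the gripper's body (76 mm by 85 mm) begins 54 mm behind the grasp point. The pads swing forward as they close: fully open they stand 13 mm farther back than shut.
Start: joints at [1.173, 0.536, -0.004, 1.538, 0.003, 1.067, -0.071], TCP at [0.212, -0.615, 0.197] pointing down, gripper open.
Joint ranges: [-2.7, 2.7], [-0.37, 2.16], [-1.27, 1.26], [0.24, 2.4], [-1.31, 4.45], [0.19, 1.91], [-2.76, 2.76]. Speed limits (rad/s): [2.39, 2.39, 3.14, 3.14, 3.14, 3.14, 3.14].

## Interface

Orientations are given as [roll, pitch, yaw] about the fixed x, y, z axes, in that order (R = Rz(yaw) Ry(pitch) Rx(roll)).
In Python, from workcell import env, optics gives the robot as it stands.
- The arm moves only by the shell command python3 -m creep 'ROWS' [FORCE]. ROWS is JSON, one flat list of numbers, 7 for each row, row after row: the closure, from 0 (fully open) to 1 (shut), then the shift along the tool's x, y, z in cm, then the turn, a rotation vector about the tool's x, y, z in rad. A call has 1 to 8 rows; each row shifts and turns the commanded pose from where the row before left it, along the tool's axes as they then stand; what a row does not reach is not made up. A row lasts 1/8 s, in which the tool goes at most 62.5 mm and 10.7 degrees, less where a joint would pass 70% of its speed; a pose out of reach is approached as far as the arm can. A call is refused whole if a number of a shift passes 6.25 or a number of a turn 0.188, either way. A call with a gripper value outside its range is refused whole. The fingers move at their own pace and stop on an object; FORCE is the grip in N (left out, the last holds). Time passes only in rows, so rows that do not move let the fingers close. It gives the time, the measured TCP pose, the force, the opening and the grip force at its end, in the units of the state.
- env.sense(): the state, without advancing time (a new reading comes with each control period).
- optics.read_camera(name): name is "scene" or "side" or "wrist"; returns a dict with "image" (480x640x3 uint8, blue, green, red), "intrinsics" (3x3 intrinsics, pixels), "R" (3x3) and "t" (3): a world point X has camera coordinates R X + t. Camera axes: x right, y down, z forward; pixel columns grow to the right and rows downward; lengths in m; the calibration is good to about 2 mm. A picture is of the moment at which its call begins. There is no depth.
- env.sign_off(): hands the job in; it is judged then, once.
The state is a dict: "time_s": time; "q": joint angles; "qvel": joint speeds; "joint_efforts": joint torques, N m; "position": TCP position; "ee_rot": TCP orientation; "wrist_force": force on the tool from outside, world axes, zero at the start; "torque": the same for the moment, N m; "grip_width": opening from 0.0 (shut) to 1.0 (fully open); "finger_force": force on a finger pad.
Only numpy, scipy, OpenCV 4.12 (cv2) and the standard library are available. Lean on these libraries where they do the work, as an engineer would, in place of code of your own. Each camera call takes 0.05 s, during which the arm holds its last target. There are 200 camera calls.

## Working session

There is one attempt and no reset: what is moved stays moved. The work goes in short steps, Python scripts to look and compute and a shell command to move; the robot and the scene stay as the last step left them, time stands still between calls to the robot, and variables do not carry over. Pictures are saved under pics/ and viewed, at most 14 in all, crops included, and the job is handed in when it is done.

```bash
ls; mkdir -p pics
python3 - <<'E'
from workcell import env, optics
import cv2
s=env.sense(); print(s)
for n in ["scene","side","wrist"]:
    c=optics.read_camera(n); cv2.imwrite(f"pics/{n}0.png",c["image"]); print(n,c["intrinsics"],c["R"],c["t"])
E
```

```text
pics
{'time_s': 0.0, 'q': array([ 1.17281222,  0.5371835 , -0.00443835,  1.53885439,  0.00258384,
        1.06730463, -0.07120242]), 'qvel': array([-0.00049512,  0.00160462,  0.0001616 , -0.00113589,  0.00117611,
        0.00113066, -0.00115262]), 'joint_efforts': array([ 7.13451936e-04, -5.83404458e+01,  1.04892578e+00, -2.59103912e+01,
        1.23751012e-02,  9.51829366e-03, -2.62863762e-05]), 'position': array([ 0.21148488, -0.6139079 ,  0.19660921]), 'ee_rot': array([-3.13985223e+00,  1.13939417e-04,  3.31845640e-01]), 'wrist_force': array([-0.30559176, -0.03824195, -0.31106706]), 'torque': array([0.04124307, 0.02444594, 0.0065226 ]), 'finger_force': 0.0, 'grip_width': 0.9997015587029747}
scene [[478.01899841   0.         319.21986487]
 [  0.         478.01899841 230.62763569]
 [  0.           0.           1.        ]] [[ 0.36311066  0.93174386 -0.00200832]
 [ 0.52854592 -0.20775419 -0.82309016]
 [-0.76732644  0.29781132 -0.56790717]] [-0.16177221 -0.22254088  1.39617352]
side [[494.13250356   0.         322.05699559]
 [  0.         494.13250356 231.44905564]
 [  0.           0.           1.        ]] [[-0.95700566 -0.29004629  0.00364978]
 [-0.19581932  0.63671951 -0.74581704]
 [ 0.21399758 -0.71446582 -0.66614084]] [0.5060916  0.1657912  0.81432351]
wrist [[335.71612542   0.         317.40049372]
 [  0.         335.71612542 229.95939535]
 [  0.           0.           1.        ]] [[ 0.32518243 -0.94564947 -0.00186423]
 [-0.89920523 -0.30982058  0.30893554]
 [-0.29272231 -0.09878408 -0.95108115]] [-0.6491944  -0.04087636  0.37958764]
```

View pics/scene0.png

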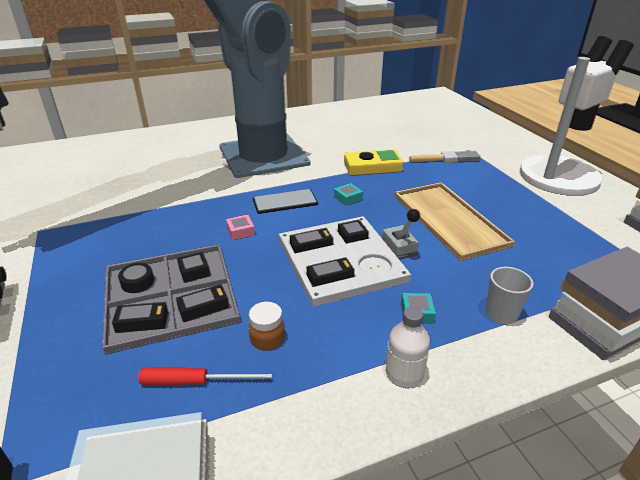

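View pics/side0.png

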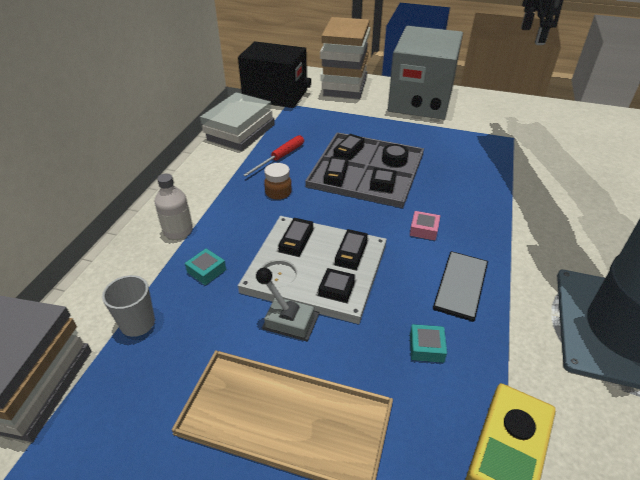

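Scene view: the bin (170,295) holds a puck (136,277), a square (193,265) and two packs (140,316), (203,301). In the bed there are packs at (311,240) and (330,270), a black square at (352,230) and an empty round nest (375,263). The lever knob is at (413,215), the tray at (453,218) and the jar at (266,325). The pink (240,226) and turquoise (348,193), (418,305) squares are decoys; the one with black sides sitting in the bed is old_square.

```bash
cat > h.py <<'E'
import numpy as np, cv2
from workcell import env, optics
def snap(n, f=None):
    c=optics.read_camera(n)
    if f: cv2.imwrite(f"pics/{f}.png",c["image"])
    return c
def ray(c,uv):
    d=np.linalg.inv(c["intrinsics"])@np.array([uv[0],uv[1],1.]); R=np.array(c["R"]); t=np.array(c["t"])
    return -R.T@t, R.T@d
def onz(c,uv,z):
    o,d=ray(c,uv); return o+d*(z-o[2])/d[2]
def tri(c1,p1,c2,p2):
    o1,d1=ray(c1,p1); o2,d2=ray(c2,p2); d1/=np.linalg.norm(d1); d2/=np.linalg.norm(d2)
    s=np.linalg.lstsq(np.c_[d1,-d2],o2-o1,rcond=None)[0]
    a,b=o1+s[0]*d1,o2+s[1]*d2; return (a+b)/2, np.linalg.norm(a-b)
def proj(c,X):
    p=c["intrinsics"]@(np.array(c["R"])@X+np.array(c["t"])); return p[:2]/p[2]
E
python3 - <<'E'
from h import *
np.set_printoptions(precision=3,suppress=True)
a=snap("scene");b=snap("side");w=snap("wrist")
for n,p,q in [("knob",(413,215),(264,275)),("jartop",(266,312),(277,171)),("op1",(311,239),(352,245)),("op2",(330,269),(295,232)),("osq",(352,230),(338,282)),
 ("puck",(136,272),(395,152)),("sq",(193,262),(383,178)),("pA",(140,314),(349,145)),("pB",(203,298),(337,168))]:
    print(n,*tri(a,p,b,q))
for n,z,ps in [("bed",.02,[(280,236),(364,218),(410,271),(320,299)]),("tray",.016,[(397,190),(440,184),(513,240),(464,255)]),("bin",.018,[(107,264),(220,247),(238,322),(104,347)])]:
    print(n,[onz(a,p,z)[:2] for p in ps])
for n,z,ps in [("bed",.02,[(285,220),(386,238),(361,316),(242,289)]),("tray",.016,[(217,355),(392,403),(372,478),(177,432)])]:
    print(n,[onz(b,p,z)[:2] for p in ps])
s=env.sense(); print("wristcam offs",ray(w,(320,240))[0]-s["position"])
E
```

```text
knob [0.58  0.145 0.103] 0.0006411870408715479
jartop [ 0.686 -0.187  0.056] 0.0001916452960336767
op1 [ 0.483 -0.035  0.029] 0.004992346741317184
op2 [ 0.595 -0.037  0.033] 0.001531196353472137
osq [0.483 0.06  0.028] 0.003038299260114649
puck [ 0.464 -0.381  0.027] 0.0013622513933458842
sq [ 0.47  -0.275  0.025] 0.002915380596774122
pA [ 0.578 -0.384  0.023] 0.001166189366523359
pB [ 0.578 -0.276  0.026] 0.0031501528762444323
bed [array([ 0.439, -0.088]), array([0.442, 0.11 ]), array([0.644, 0.111]), array([ 0.654, -0.08 ])]
tray [array([0.351, 0.245]), array([0.364, 0.362]), array([0.629, 0.37 ]), array([0.635, 0.242])]
bin [array([ 0.403, -0.435]), array([ 0.429, -0.215]), array([ 0.654, -0.23 ]), array([ 0.629, -0.444])]
bed [array([ 0.631, -0.079]), array([ 0.426, -0.086]), array([0.428, 0.113]), array([0.639, 0.116])]
tray [array([0.622, 0.248]), array([0.35 , 0.248]), array([0.355, 0.357]), array([0.62 , 0.375])]
wristcam offs [0.074 0.025 0.176]
```

```bash
python3 -m creep '[0,0,0,-1.5,0,0,-0.177,0,0,0,-1.5,0,0,-0.177,0,0,0,-1.5,0,0,-0.177,0,0,0,-1.5,0,0,-0.177,0,0,0,-1.5,0,0,-0.177,0,0,0,-1.5,0,0,-0.177,0,0,0,-1.5,0,0,-0.177]' 
python3 -m creep '[0,4.3,4,0,0,0,0,0,4.3,4,0,0,0,0,0,4.3,4,0,0,0,0,0,4.3,4,0,0,0,0,0,4.3,4,0,0,0,0,0,4.3,4,0,0,0,0,0,4.3,4,0,0,0,0,0,4.3,4,0,0,0,0]'
python3 -m creep '[0,0,0,0,0,0,0,0,0,0,0,0,0,0]'
python3 - <<'E'
from h import *
import pickle
c=snap("wrist","bin1"); pickle.dump(c,open("bin1.pkl","wb"))
E
python3 -m creep '[0,5.7,0,0,0,0,0,0,5.7,0,0,0,0,0,0,5.7,0,0,0,0,0,0,5.7,0,0,0,0,0,0,5.7,0,0,0,0,0,0,5.7,0,0,0,0,0,0,0,0,0,0,0,0,0,0,0,0,0,0,0]'
python3 - <<'E'
from h import *
import pickle
c=snap("wrist","bed1"); pickle.dump(c,open("bed1.pkl","wb")); print(env.sense()["position"],env.sense()["ee_rot"])
E
```

```text
time_s: 1.18
position: [0.2116, -0.6145, 0.3029]
ee_rot: [-3.141, -0.0, 1.577]
wrist_force: [-0.0, 0.1, -0.2]
grip_width: 0.999
finger_force: 0.0
time_s: 2.17
position: [0.5327, -0.2693, 0.3026]
ee_rot: [3.141, 0.0, 1.57]
wrist_force: [0.7, -0.5, -0.3]
grip_width: 1.006
finger_force: 0.0
time_s: 2.42
position: [0.5313, -0.271, 0.3023]
ee_rot: [-3.141, 0.0, 1.571]
wrist_force: [-0.7, -1.3, 0.3]
grip_width: 0.996
finger_force: 0.0
time_s: 3.48
position: [0.5318, 0.0693, 0.3024]
ee_rot: [-3.141, 0.001, 1.568]
wrist_force: [-0.1, -0.1, -0.0]
grip_width: 0.997
finger_force: 0.0
[0.53196367 0.06874427 0.30232528] [-3.14140149e+00  1.29227675e-03  1.56707466e+00]
```

View pics/bin1.png

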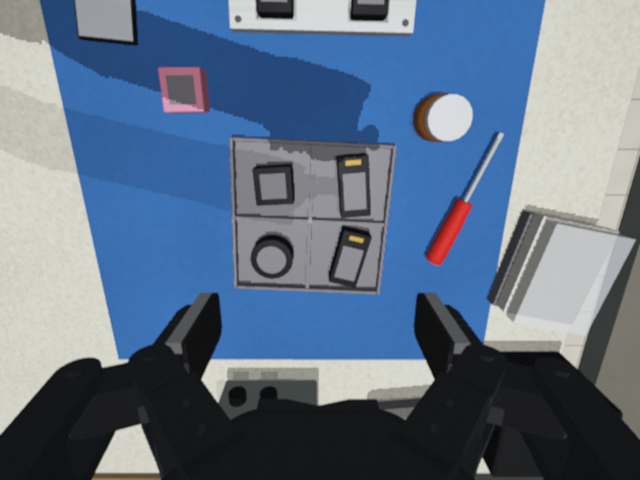

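View pics/bed1.png

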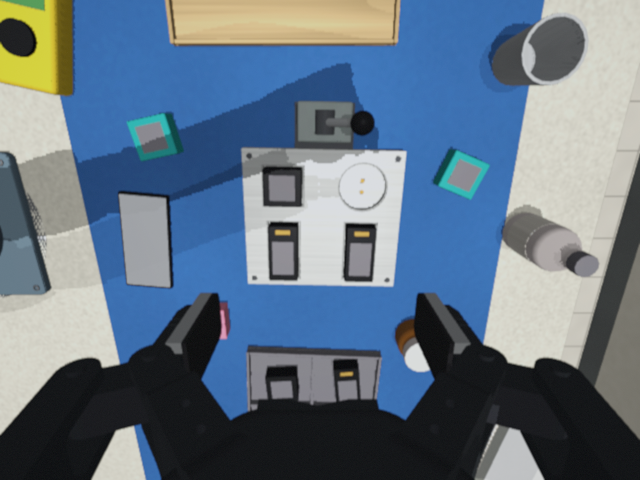

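Bin view: square (273,185), pack (353,185), puck (272,256), tilted pack (350,255), jar (443,118), pink decoy (183,90). Bed view: old square (283,187), old packs (283,250) and (359,252), empty round nest (362,186), knob (362,123), turquoise decoys (152,136) and (462,173). The tray's near rim is at row 43.

```bash
cat > seg.py <<'E'
from h import *
def mods(c, roi):
    """dark blobs (filled) and the grey/amber patch inside them, full-res pixels"""
    x0,y0,x1,y1=roi; im=c["image"][y0:y1,x0:x1]; S=4
    g=cv2.resize(im,None,fx=S,fy=S,interpolation=cv2.INTER_CUBIC)
    v=g.max(2); m=(v<75).astype(np.uint8)
    m=cv2.morphologyEx(m,cv2.MORPH_OPEN,np.ones((5,5),np.uint8))
    cs,h=cv2.findContours(m,cv2.RETR_CCOMP,cv2.CHAIN_APPROX_NONE); out=[]
    if h is None: return out
    off=lambda p:(np.array(p)+.5)/S-.5+[x0,y0]
    for i,k in enumerate(cs):
        if h[0][i][3]>=0 or cv2.contourArea(k)<150*S*S: continue
        kids=[cs[j] for j in range(len(cs)) if h[0][j][3]==i and cv2.contourArea(cs[j])>5*S*S]
        out.append((off(k[:,0]),[off(q[:,0]) for q in kids]))
    return out
E
python3 - <<'E'
from seg import *
import pickle
np.set_printoptions(precision=1,suppress=True)
ims=[]
for f,roi in [("bin1",(236,140,396,290)),("bed1",(244,148,408,288))]:
    c=pickle.load(open(f+".pkl","rb")); print(f)
    g=cv2.resize(c["image"],None,fx=4,fy=4,interpolation=cv2.INTER_CUBIC)
    for o,k in mods(c,roi):
        r=cv2.minAreaRect(o.astype(np.float32)); print("blob",np.array(r[0]),np.array(r[1]),round(r[2],1))
        cv2.polylines(g,[((o+.5)*4-.5).astype(int)],True,(0,255,0),1)
        for q in k:
            r=cv2.minAreaRect(q.astype(np.float32)); print("   patch",np.array(r[0]),np.array(r[1]),round(r[2],1))
            cv2.polylines(g,[((q+.5)*4-.5).astype(int)],True,(0,0,255),1)
    x0,y0,x1,y1=[4*v for v in roi]; ims.append(cv2.resize(g[y0:y1,x0:x1],(400,400 if f=="bin1" else 345),interpolation=cv2.INTER_AREA))
ims[1]=cv2.copyMakeBorder(ims[1],0,55,0,0,cv2.BORDER_CONSTANT)
cv2.imwrite("pics/crop1.png",np.hstack(ims))
E
```

```text
bin1
blob [270.6 284.9] [67.3  4.1] 3.8
blob [271.8 255.6] [41.3 44. ] 12.3
   patch [270.9 259.4] [30.1 29. ] 45.0
blob [342.8 257.4] [64.  66.8] 90.0
   patch [348.5 263.3] [23.  35.4] 16.4
   patch [355.9 238.8] [16.9  7.3] 13.7
blob [273.4 183.4] [41.2 40.3] 86.3
   patch [272.6 185.9] [27.5 27.9] 86.5
blob [353.6 184.7] [63.5 32.6] 84.9
   patch [354.4 191. ] [39.6 25.4] 86.4
   patch [352.7 162.2] [ 8.4 18.6] 85.2
bed1
blob [359.2 251.9] [30.  57.2] 2.6
   patch [359.8 259.2] [23.5 35.2] 2.9
   patch [361.4 233.6] [17.   7.5] 0.0
blob [282.9 250.5] [57.3 29.3] 89.5
   patch [282.4 257.8] [23.5 34.8] 0.0
   patch [282.1 232.1] [17.5  7.3] 1.2
blob [281.4 185.8] [39.8 39.2] 1.1
   patch [281.5 187.9] [27.8 28. ] 0.0
```

View pics/crop1.png

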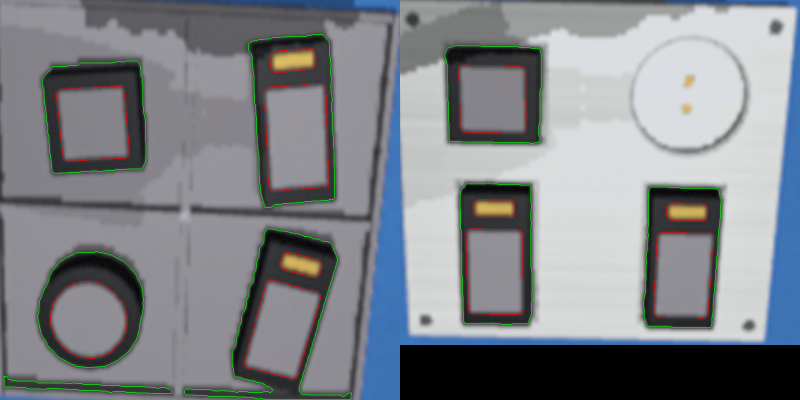

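Crop: left is the bin (square, upper pack, puck, tilted lower pack). Right is the bed: the black square at upper left is old_square, with dark sides and no colour, unlike the pink and turquoise ones outside. The two packs are below it and the round nest is empty. Next I'll take a second view for heights, on the way to the lever.

```bash
python3 -m creep '[0.5,3.8,2.3,0,0,0,0,0.5,3.8,2.3,0,0,0,0,0.5,0,0,0,0,0,0,0.5,0,0,0,0,0,0]'
python3 - <<'E'
from seg import *
import pickle
np.set_printoptions(precision=4,suppress=True)
c1=pickle.load(open("bed1.pkl","rb")); cb=pickle.load(open("bin1.pkl","rb"))
c2=snap("wrist","bed2"); pickle.dump(c2,open("bed2.pkl","wb"))
C=lambda q:np.array(cv2.minAreaRect(q.astype(np.float32))[0])
a=mods(c1,(244,148,408,288)); b=mods(c2,(150,200,400,380))
print(env.sense()["position"])
for o,k in b: print([C(q) for q in k])
for o,k in a:
    for q in k:
        z=.036; P=onz(c1,C(q),z); p2=proj(c2,P)
        n=[C(r) for _,kk in b for r in kk]; 
        if n:
            j=min(n,key=lambda u:np.linalg.norm(u-p2)); T,e=tri(c1,C(q),c2,j); print("bed patch onplane",P[:2],"tri",T,e, np.linalg.norm(j-p2))
# knob
print("bin patches at .031")
for o,k in mods(cb,(236,140,396,290)):
    for q in k:
        r=cv2.boxPoints(cv2.minAreaRect(q.astype(np.float32))); W=np.array([onz(cb,p,.031)[:2] for p in r])
        w=cv2.minAreaRect((W*1000).astype(np.float32)); print(W.mean(0),w[1],w[2])
# bed: corner screws & plate corners, nest circle
for p in [(242,148),(407,151),(393,287),(248,285)]: print("plate corner",onz(c1,p,.02)[:2])
E
```

```text
time_s: 4.03
position: [0.5779, 0.145, 0.3021]
ee_rot: [-3.141, 0.001, 1.568]
wrist_force: [-0.2, 0.3, -0.3]
grip_width: 0.5
finger_force: 0.0
[0.5778 0.1448 0.3022]
[]
[array([327.1757, 306.1014]), array([327.875, 282.875])]
[array([249.35  , 304.6656])]
[array([250.625, 241.625])]
bed patch onplane [ 0.5907 -0.0398] tri [ 0.5906 -0.0396  0.0366] 0.00011742197992109422 0.10584312990260665
bed patch onplane [ 0.5916 -0.0015] tri [ 0.5914 -0.0012  0.0364] 0.00021328530131292385 0.15780238606414054
bed patch onplane [ 0.4805 -0.0374] tri [ 0.4805 -0.0284  0.0535] 0.00512378298430142 4.109337987809058
bed patch onplane [0.4815 0.0011] tri [0.5006 0.0426 0.1674] 0.009733321187913833 23.347073402580122
bed patch onplane [0.4829 0.0631] tri [0.483  0.0633 0.0369] 8.77608774287606e-06 0.122033705398953
bin patches at .031
[ 0.4629 -0.3825] (47.58035659790039, 44.52497100830078) 45.36311721801758
[ 0.5748 -0.3888] (56.87907028198242, 34.29741668701172) 75.72525787353516
[ 0.5843 -0.3507] (10.89061164855957, 24.730514526367188) 75.69308471679688
[ 0.4698 -0.2756] (39.114837646484375, 37.17592239379883) 3.4175984859466553
[ 0.5799 -0.2829] (34.80424499511719, 54.982669830322266) 4.767255783081055
[ 0.5764 -0.244 ] (24.761987686157227, 10.936400413513184) 4.703924179077148
plate corner [0.4306 0.1138]
plate corner [0.6502 0.1092]
plate corner [ 0.645  -0.0926]
plate corner [ 0.425  -0.0886]
```

View pics/bed2.png

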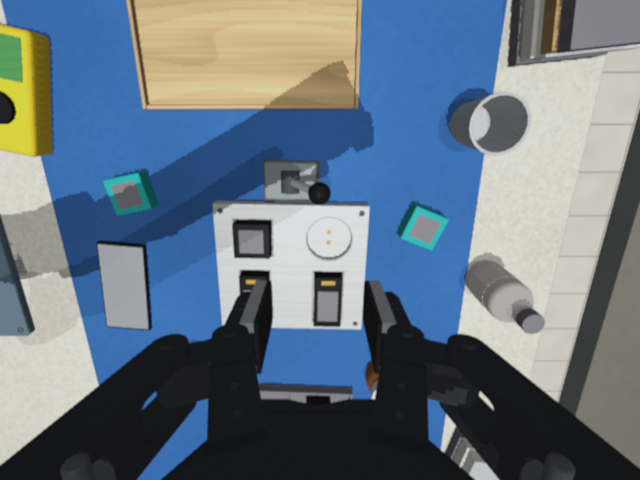

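Second view: knob (319,193) forward, round nest (329,238), tray's near edge from (146,107) to (358,107). Triangulated tops are at z≈0.0366, against 0.036 from the text.

Run:
```python
from seg import *
import pickle
np.set_printoptions(precision=4,suppress=True)
c1=pickle.load(open("bed1.pkl","rb"));c2=pickle.load(open("bed2.pkl","rb"))
def knob(c,roi):
    x0,y0,x1,y1=roi; m=(c["image"][y0:y1,x0:x1].max(2)<45).astype(np.uint8); m=cv2.morphologyEx(m,cv2.MORPH_OPEN,cv2.getStructuringElement(2,(9,9)))
    k=max(cv2.findContours(m,0,1)[0],key=cv2.contourArea); (x,y),r=cv2.minEnclosingCircle(k); return np.array([x+x0,y+y0]),r
k1,r1=knob(c1,(340,100,390,146)); k2,r2=knob(c2,(300,170,345,212)); print("knob",k1,r1,k2,r2,tri(c1,k1,c2,k2))
for c,roi in [(c1,(334,158,392,216)),(c2,(300,210,360,266))]:
    x0,y0,x1,y1=roi; g=cv2.resize(c["image"][y0:y1,x0:x1],None,fx=6,fy=6,interpolation=cv2.INTER_CUBIC)
    h=cv2.HoughCircles(cv2.cvtColor(g,cv2.COLOR_BGR2GRAY),cv2.HOUGH_GRADIENT_ALT,1.5,50,param1=150,param2=.7,minRadius=100,maxRadius=180)
    if h is not None:
        for u in h[0][:3]:
            p=(u[:2]+.5)/6-.5+[x0,y0]; print("nest",p,u[2]/6,onz(c,p,.02)[:2])
for p in [(146,107),(358,107)]: print("tray",onz(c2,p,.016)[:2])
```

```text
knob [361.3182 122.6818] 11.763785362243652 [318.5    192.8846] 10.3383150100708 (array([0.5778, 0.1458, 0.1024]), np.float64(0.00017152859696099697))
nest [363.5833 185.5833] 23.776823 [0.5942 0.0629]
tray [0.3553 0.2412]
tray [0.6293 0.2402]
```

```bash
python3 -m creep '[0.5,0,0,5.5,0,0,0,0.5,0,0,5.5,0,0,0,0.5,0,0,5.5,0,0,0,0.5,0,0,5.4,0,0,0,0.5,0,0,0,0,0,0]' 
python3 -m creep '[0.5,0,-1.5,0,0,0,0,0.5,0,-1.5,0,0,0,0,0.5,0,-1.5,0,0,0,0,0.5,0,-1.5,0,0,0,0,0.5,0,-1.5,0,0,0,0,0.5,0,-0.8,0,0,0,0,0.5,0,0,0,0,0,0]'
python3 -m creep '[0.5,0,-0.3,0,0,0,0,0.5,0,0,0,0,0,0]'
```

```text
time_s: 4.7
position: [0.5745, 0.1441, 0.0802]
ee_rot: [-3.134, 0.003, 1.569]
wrist_force: [-0.5, -0.1, 0.7]
grip_width: 0.497
finger_force: 0.0
time_s: 5.58
position: [0.4943, 0.1474, 0.0835]
ee_rot: [-3.141, 0.0, 1.571]
wrist_force: [-0.2, 0.4, -1.0]
grip_width: 0.499
finger_force: 0.0
time_s: 5.82
position: [0.4918, 0.1475, 0.0834]
ee_rot: [-3.141, -0.0, 1.571]
wrist_force: [0.8, 0.4, -0.3]
grip_width: 0.497
finger_force: 0.0
```

```bash
python3 -m creep '[0.5,0,-0.2,0,0,0,0,0.5,0,0,0,0,0,0]'; python3 -m creep '[0.5,0,-0.2,0,0,0,0,0.5,0,0,0,0,0,0]';  python3 -m creep '[0.5,0,-0.2,0,0,0,0,0.5,0,0,0,0,0,0]'
python3 - <<'E'
from h import *
np.set_printoptions(precision=4,suppress=True)
a=snap("scene","s1");b=snap("side","sd1")
for c,n in((a,"scene"),(b,"side")):
    print(n,proj(c,np.array([.4995,.1458,.103])))
g=lambda c,p:cv2.resize(c["image"][p[1]-37:p[1]+38,p[0]-50:p[0]+50],(400,300),interpolation=cv2.INTER_CUBIC)
pa=proj(a,np.array([.4995,.1458,.103])).astype(int);pb=proj(b,np.array([.4995,.1458,.103])).astype(int)
cv2.imwrite("pics/lev.png",np.hstack([g(a,pa),g(b,pb)]))
E
```

```text
time_s: 6.08
position: [0.4896, 0.1475, 0.0834]
ee_rot: [-3.141, 0.0, 1.571]
wrist_force: [0.2, 0.4, 0.8]
grip_width: 0.501
finger_force: 0.0
time_s: 6.32
position: [0.4875, 0.1475, 0.0834]
ee_rot: [-3.141, 0.0, 1.571]
wrist_force: [-1.3, 0.6, -0.1]
grip_width: 0.501
finger_force: 0.0
time_s: 6.58
position: [0.4855, 0.1475, 0.0835]
ee_rot: [-3.141, 0.0, 1.571]
wrist_force: [1.4, 1.1, -0.5]
grip_width: 0.502
finger_force: 0.0
scene [393.5911 195.3681]
side [312.9159 286.9038]
```

```bash
for i in 1; do python3 -m creep '[0.5,0,-0.3,0,0,0,0,0.5,0,0,0,0,0,0]'; python3 -m creep '[0.5,0,-0.2,0,0,0,0,0.5,0,0,0,0,0,0]';  python3 -m creep '[0.5,0,-0.2,0,0,0,0,0.5,0,0,0,0,0,0]'; done | grep -E "posi|wrist"
```

```text
position: [0.4824, 0.1474, 0.0835]
wrist_force: [-0.1, -0.1, -0.5]
position: [0.4805, 0.1474, 0.0835]
wrist_force: [-0.9, -0.4, 0.9]
position: [0.4785, 0.1475, 0.0835]
wrist_force: [-0.3, 0.7, -0.5]
```

View pics/lev.png

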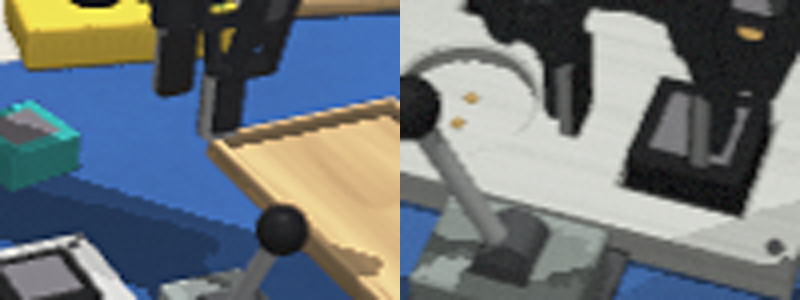

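Run:
```python
from h import *
np.set_printoptions(precision=4,suppress=True)
a=snap("scene","s2");b=snap("side","sd2")
print("tip",tri(a,(395,192),b,(304,283)))
g=lambda c,p,w,h:cv2.resize(c["image"][p[1]-h:p[1]+h,p[0]-w:p[0]+w],(400,300),interpolation=cv2.INTER_CUBIC)
cv2.imwrite("pics/lev2.png",np.hstack([g(a,(390,180),100,75),g(b,(300,270),100,75)]))
print(proj(a,np.array([.4785,.1475,.0835])),proj(b,np.array([.4785,.1475,.0835])))
```

```text
tip (array([0.5093, 0.147 , 0.1136]), np.float64(0.008751036914252315))
[388.7849 198.4633] [325.7757 299.2754]
```

View pics/lev2.png

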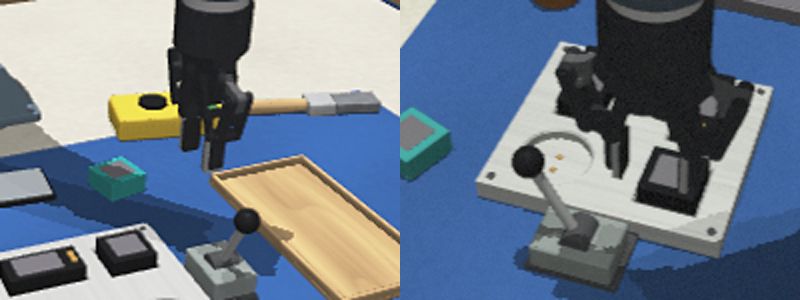

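Run:
```python
from h import *
import pickle
np.set_printoptions(precision=4,suppress=True)
c2=pickle.load(open("bed2.pkl","rb")); P=np.array([0.5778,0.1448,0.3022])
for dz in (0,.01,.02,.03,.04): print(dz,[proj(c2,P+[s*.0215,.0,dz]) for s in(-1,1)])
a=snap("scene");b=snap("side")
print(tri(a,(394,191),b,(310,283)),tri(a,(385,180),b,(355,272)),env.sense()["position"])
```

```text
0 [array([281.3822, 266.3546]), array([356.8387, 266.1438])]
0.01 [array([279.4803, 273.9761]), array([358.8831, 273.7579])]
0.02 [array([277.3685, 282.4385]), array([361.1532, 282.2126])]
0.03 [array([275.0102, 291.8892]), array([363.6886, 291.6552])]
0.04 [array([272.3593, 302.512 ]), array([366.5386, 302.2695])]
(array([0.502 , 0.1464, 0.1134]), np.float64(0.004216169062105896)) (array([0.4503, 0.1354, 0.1267]), np.float64(0.030983621548768304)) [0.4787 0.1475 0.0835]
```

```bash
(python3 -m creep '[0.5,1.6,-3,0,0,0,0,0.5,1.6,-2.9,0,0,0,0,0.5,0,0,3,0,0,0,0.5,0,0,3,0,0,0,0.5,0,0,0,0,0,0]'
python3 -m creep '[0.5,0,0,0.7,0,0,0,0.5,0,0,0,0,0,0]'
python3 -m creep '[0.5,0,0,0.7,0,0,0,0.5,0,0,0,0,0,0]'
python3 -m creep '[0.5,0,0,0.5,0,0,0,0.5,0,0,0,0,0,0]')|grep -E "posi|wrist"
python3 - <<'E'
from h import *
a=snap("scene");b=snap("side");w=snap("wrist")
P=env.sense()["position"]; 
f=lambda c,X:np.array(proj(c,X)).astype(int)
g=lambda c,p:cv2.resize(c["image"][p[1]-50:p[1]+25,p[0]-50:p[0]+50],(400,300),interpolation=cv2.INTER_CUBIC)
pa,pb=f(a,P),f(b,P); print(pa,pb,proj(w,P))
for c,p in((a,pa),(b,pb)): c["image"][p[1],p[0]]=(0,0,255)
wi=cv2.resize(w["image"][180:480,120:520],(400,300))
cv2.imwrite("pics/tip.png",np.vstack([np.hstack([g(a,pa),g(b,pb)]),np.hstack([wi,wi*0])]))
E
```

```text
position: [0.4181, 0.1789, 0.0222]
wrist_force: [0.1, 0.3, 0.3]
position: [0.4202, 0.1796, 0.0169]
wrist_force: [-0.4, 0.5, 0.5]
position: [0.4196, 0.1793, 0.0093]
wrist_force: [-0.1, 0.2, -0.6]
position: [0.4195, 0.1794, 0.0042]
wrist_force: [0.7, -0.9, -0.5]
[386 212] [355 355] [319.4275368  265.84062526]
```

View pics/tip.png

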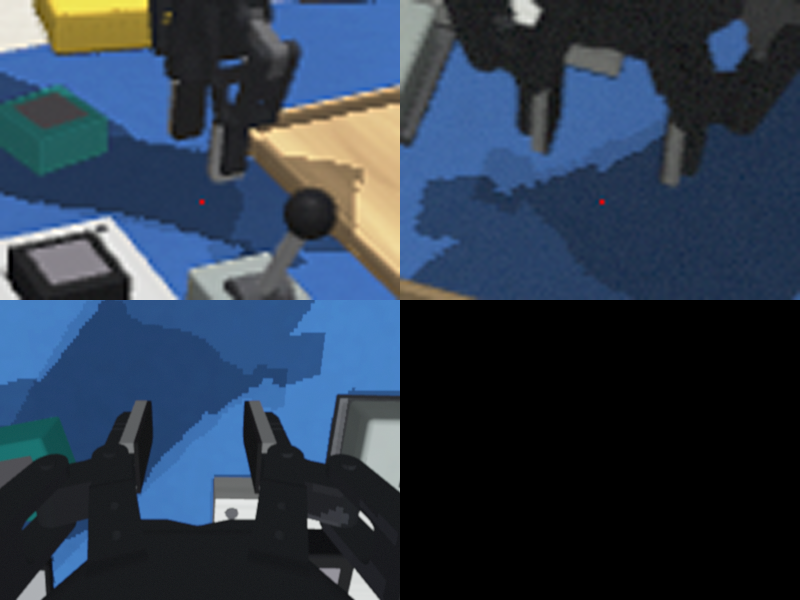

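The fingertips at half closure clearly stand about 20 mm above the nominal TCP (the red dots). I'll touch the mat gently to calibrate.

```bash
(python3 -m creep '[0.5,0,0,0.4,0,0,0,0.5,0,0,0,0,0,0]'
python3 -m creep '[0.5,0,0,0.3,0,0,0,0.5,0,0,0,0,0,0]'
python3 -m creep '[0.5,0,0,0.3,0,0,0,0.5,0,0,0,0,0,0]'
python3 -m creep '[0.5,0,0,0.2,0,0,0,0.5,0,0,0,0,0,0]')|grep -E "posi|wrist"
```

```text
position: [0.4195, 0.1793, 0.0002]
wrist_force: [-0.2, -1.0, 0.9]
position: [0.4195, 0.1794, -0.0027]
wrist_force: [0.4, 0.7, 0.8]
position: [0.4195, 0.1794, -0.0057]
wrist_force: [0.0, -0.1, 0.4]
position: [0.4196, 0.1794, -0.0077]
wrist_force: [0.1, -0.6, 0.9]
```

```bash
(python3 -m creep '[0.5,0,0,0.2,0,0,0,0.5,0,0,0,0,0,0]'
python3 -m creep '[0.5,0,0,0.2,0,0,0,0.5,0,0,0,0,0,0]'
python3 -m creep '[0.5,0,0,0.2,0,0,0,0.5,0,0,0,0,0,0]'
python3 -m creep '[0.5,0,0,0.2,0,0,0,0.5,0,0,0,0,0,0]')|grep -E "posi|wrist"
```

```text
position: [0.4196, 0.1794, -0.0096]
wrist_force: [0.1, 0.2, -0.3]
position: [0.4196, 0.1794, -0.0117]
wrist_force: [-0.2, -0.1, 0.3]
position: [0.4196, 0.1794, -0.0137]
wrist_force: [0.3, 0.3, 0.3]
position: [0.4196, 0.1794, -0.0157]
wrist_force: [-0.3, 0.2, -0.8]
```

```bash
(python3 -m creep '[0.5,0,0,0.2,0,0,0,0.5,0,0,0,0,0,0]'
python3 -m creep '[0.5,0,0,0.2,0,0,0,0.5,0,0,0,0,0,0]'
python3 -m creep '[0.5,0,0,0.2,0,0,0,0.5,0,0,0,0,0,0]')|grep -E "posi|wrist"
python3 - <<'E'
from h import *
a=snap("scene");b=snap("side");w=snap("wrist")
P=env.sense()["position"]+[0,0,.025]
f=lambda c,X:np.array(proj(c,X)).astype(int)
g=lambda c,p:cv2.resize(c["image"][p[1]-50:p[1]+25,p[0]-50:p[0]+50],(400,300),interpolation=cv2.INTER_CUBIC)
pa,pb=f(a,P),f(b,P)
for c,p in((a,pa),(b,pb)): c["image"][p[1],p[0]]=(0,0,255)
wi=cv2.resize(w["image"][180:480,120:520],(400,300))
cv2.imwrite("pics/tip2.png",np.vstack([np.hstack([g(a,pa),g(b,pb)]),np.hstack([wi,wi*0])]))
E
```

```text
position: [0.4196, 0.1794, -0.0177]
wrist_force: [-0.3, -0.4, 0.5]
position: [0.4196, 0.1794, -0.0197]
wrist_force: [0.1, -0.3, -0.1]
position: [0.4196, 0.1795, -0.0217]
wrist_force: [0.3, -0.6, 1.1]
```

View pics/tip2.png

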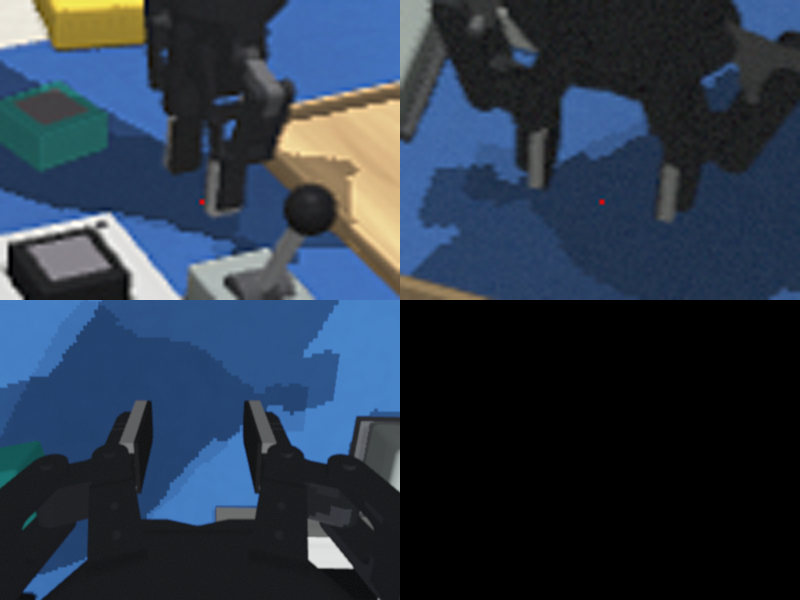

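Tips are now close to the mat (scene crop (202,192), level with the marker at z≈0.004), so the offset is about 27 mm. I'll finish the touch.

```bash
(python3 -m creep '[0.5,0,0,0.15,0,0,0,0.5,0,0,0,0,0,0]'
python3 -m creep '[0.5,0,0,0.15,0,0,0,0.5,0,0,0,0,0,0]'
python3 -m creep '[0.5,0,0,0.15,0,0,0,0.5,0,0,0,0,0,0]')|grep -E "posi|wrist"
```

```text
position: [0.4196, 0.1794, -0.0231]
wrist_force: [-0.2, 0.1, -0.8]
position: [0.4196, 0.1794, -0.0246]
wrist_force: [0.2, -0.3, 0.1]
position: [0.4196, 0.1794, -0.0261]
wrist_force: [-0.0, 0.3, -0.0]
```

```bash
(python3 -m creep '[0.5,0,0,0.15,0,0,0,0.5,0,0,0,0,0,0]'
python3 -m creep '[0.5,0,0,0.15,0,0,0,0.5,0,0,0,0,0,0]'
python3 -m creep '[0.5,0,0,0.15,0,0,0,0.5,0,0,0,0,0,0]'
python3 -m creep '[0.5,0,0,0.15,0,0,0,0.5,0,0,0,0,0,0]')|grep -E "posi|wrist"
```

```text
position: [0.4196, 0.1794, -0.0276]
wrist_force: [0.3, -0.1, -0.3]
position: [0.4196, 0.1794, -0.0291]
wrist_force: [0.5, 1.2, -0.2]
position: [0.4196, 0.1794, -0.0306]
wrist_force: [-0.0, 0.0, -0.2]
position: [0.4196, 0.1794, -0.0321]
wrist_force: [-0.0, 0.5, -0.7]
```

```bash
(python3 -m creep '[0.5,0,0,0.1,0,0,0,0.5,0,0,0,0,0,0]'
python3 -m creep '[0.5,0,0,0.1,0,0,0,0.5,0,0,0,0,0,0]'
python3 -m creep '[0.5,0,0,0.1,0,0,0,0.5,0,0,0,0,0,0]')|grep -E "posi|wrist"
python3 - <<'E'
from h import *
a=snap("scene");b=snap("side");w=snap("wrist")
P=env.sense()["position"].copy(); P[2]=0
f=lambda c,X:np.array(proj(c,X)).astype(int)
g=lambda c,p:cv2.resize(c["image"][p[1]-30:p[1]+30,p[0]-40:p[0]+40],(400,300),interpolation=cv2.INTER_CUBIC)
pa,pb=f(a,P),f(b,P)
for c,p in((a,pa),(b,pb)):
  for s in(-.0235,.0235): q=f(c,P+[s,0,0]); c["image"][q[1],q[0]]=(0,0,255)
cv2.imwrite("pics/tip3.png",np.hstack([g(a,pa),g(b,pb)]))
E
```

```text
position: [0.4197, 0.1795, -0.0331]
wrist_force: [0.0, 0.6, 0.8]
position: [0.4196, 0.1795, -0.0341]
wrist_force: [0.3, -0.2, -0.1]
position: [0.4196, 0.1794, -0.0351]
wrist_force: [-0.3, 1.1, 0.2]
```

View pics/tip3.png

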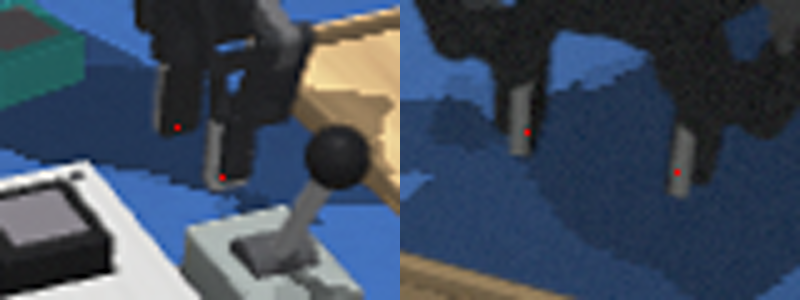

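Markers at z=0 lie almost on the tip ends in both views, so the tips are within a few mm of the mat. The offset is about 36 mm.

```bash
(python3 -m creep '[0.5,0,0,0.1,0,0,0,0.5,0,0,0,0,0,0]'
python3 -m creep '[0.5,0,0,0.1,0,0,0,0.5,0,0,0,0,0,0]'
python3 -m creep '[0.5,0,0,0.1,0,0,0,0.5,0,0,0,0,0,0]')|grep -E "posi|wrist"
```

```text
position: [0.4198, 0.1795, -0.0356]
wrist_force: [-1.4, -0.5, 7.0]
position: [0.4199, 0.1794, -0.0357]
wrist_force: [-4.2, -2.1, 23.8]
position: [0.4199, 0.1794, -0.0358]
wrist_force: [-7.0, -4.9, 41.5]
```

Contact: tip z = TCP z + 35.5 mm at half closure. Lateral alignment is fine. Now I'll redo the lever.

```bash
(python3 -m creep '[0.5,0,0,-0.5,0,0,0,0.5,0,0,-5.6,0,0,0,0.5,0,0,-5.6,0,0,0,0.5,0,0,-5.55,0,0,0,0.5,-1.1,5.3,0,0,0,0,0.5,-1.1,5.3,0,0,0,0,0.5,-1.1,5.2,0,0,0,0,0.5,0,0,0,0,0,0]'
python3 -m creep '[0.5,0,0,4,0,0,0,0.5,0,0,4,0,0,0,0.5,0,0,0,0,0,0,0.5,0,-1.5,0,0,0,0,0.5,0,-1.5,0,0,0,0,0.5,0,-1.5,0,0,0,0,0.5,0,-1.5,0,0,0,0,0.5,0,-1.5,0,0,0,0]'
python3 -m creep '[0.5,0,-0.8,0,0,0,0,0.5,0,0,0,0,0,0]' 
python3 -m creep '[0.5,0,-0.3,0,0,0,0,0.5,0,0,0,0,0,0]'
python3 -m creep '[0.5,0,-0.2,0,0,0,0,0.5,0,0,0,0,0,0]' )|grep -E "posi|wrist"
python3 - <<'E'
from h import *
for n in("scene","side"):
    c=snap(n); print(proj(c,np.array([.4995,.1458,.103])))
E
```

```text
position: [0.581, 0.1442, 0.1338]
wrist_force: [-0.2, -1.0, -0.6]
position: [0.5024, 0.1468, 0.0554]
wrist_force: [1.7, 0.0, -0.7]
position: [0.494, 0.1464, 0.0545]
wrist_force: [0.3, -0.3, 0.1]
position: [0.4918, 0.1465, 0.0544]
wrist_force: [-0.1, -0.8, -0.8]
position: [0.4915, 0.1465, 0.0547]
wrist_force: [4.7, 0.2, -3.5]
[393.59105032 195.36808938]
[312.91586077 286.90375859]
```

```bash
(python3 -m creep '[0.5,0,0.4,0,0,0,0,0.3,0,0,-4,0,0,0,0,0,0,-4,0,0,0,0,-4.1,-0.6,0,0,0,0.02,0,-4.2,-0.5,0,0,0,0,0,0,0,0,0,0,0,0,0,0,0,0,0]'
)|grep -E "posi|wrist|ee"
python3 - <<'E'
from h import *
w=snap("wrist","sq1"); s=env.sense(); print(s["position"],s["ee_rot"])
print("old sq", proj(w,np.array([.483,.0632,.0365])))
b=snap("side"); a=snap("scene")
def knob(c,p):
    x0,y0=int(p[0])-25,int(p[1])-25; m=(c["image"][y0:y0+50,x0:x0+50].max(2)<45).astype(np.uint8); m=cv2.morphologyEx(m,cv2.MORPH_OPEN,cv2.getStructuringElement(2,(7,7)))
    return [(cv2.minEnclosingCircle(k)[0][0]+x0,cv2.minEnclosingCircle(k)[0][1]+y0,cv2.minEnclosingCircle(k)[1]) for k in cv2.findContours(m,0,1)[0]]
P=np.array([.4995,.1458,.103]); ka,kb=knob(a,proj(a,P)),knob(b,proj(b,P)); print(ka,kb)
for u in ka:
  for v in kb: print(tri(a,u[:2],b,v[:2]))
E
```

```text
[0.49150603 0.14652529 0.05471421] [ 3.13884042e+00 -8.93501887e-04  1.57013982e+00]
old sq [306.86889054 364.86436072]
[(404.0, 182.5, 9.552586555480957), (388.5, 180.625, 13.606739044189453)] [(315.7391300201416, 287.9130439758301, 14.591251373291016), (323.5, 273.5, 17.67776870727539), (296.5, 267.36666679382324, 11.436203002929688)]
(array([0.49048821, 0.16956649, 0.12614541]), np.float64(0.007057792103366459))
(array([0.49135164, 0.15790139, 0.13547903]), np.float64(0.028158345035106426))
(array([0.52264651, 0.1522369 , 0.14436576]), np.float64(0.000993665072709176))
(array([0.483635  , 0.15149688, 0.12211898]), np.float64(0.02253137506482954))
(array([0.48446274, 0.13966377, 0.13123817]), np.float64(0.0007329127003947209))
(array([0.51666508, 0.1346267 , 0.14092101]), np.float64(0.027495345841298112))invalid input
```

```bash
cat > kn.py <<'E'
from h import *
def knob(c,p):
    x0,y0=int(p[0])-25,int(p[1])-25; m=(c["image"][y0:y0+50,x0:x0+50].max(2)<45).astype(np.uint8); m=cv2.morphologyEx(m,cv2.MORPH_OPEN,cv2.getStructuringElement(2,(7,7)))
    return [(*(np.array(cv2.minEnclosingCircle(k)[0])+[x0,y0]),cv2.minEnclosingCircle(k)[1]) for k in cv2.findContours(m,0,1)[0]]
def show(P):
    a=snap("scene");b=snap("side"); ka,kb=knob(a,proj(a,P)),knob(b,proj(b,P))
    for u in ka:
        for v in kb: print("knob?",*tri(a,u[:2],b,v[:2]),round(u[2],1),round(v[2],1))
E
python3 -m creep '[0.5,0,0.4,0,0,0,0,0.3,0,0,-4,0,0,0,0,0,0,-4,0,0,0,0,-4.1,-0.6,0,0,0,0.02,0,-4.2,-0.5,0,0,0,0,0,0,0,0,0,0,0]'
python3 -m creep '[0,0,0,0,0,0,0]'
python3 - <<'E'
from kn import *
w=snap("wrist","sq1"); s=env.sense(); print(s["position"],s["ee_rot"])
print("old sq", proj(w,np.array([.483,.0632,.0365])))
show(np.array([.4995,.1458,.103]))
E
```

```text
time_s: 19.2
position: [0.481, 0.0597, 0.1341]
ee_rot: [-3.14, 0.002, 1.545]
wrist_force: [-0.1, 0.8, 0.6]
grip_width: 1.0
finger_force: 0.0
time_s: 19.32
position: [0.4818, 0.0643, 0.1345]
ee_rot: [-3.141, -0.001, 1.551]
wrist_force: [0.2, 0.3, 0.2]
grip_width: 0.998
finger_force: 0.0
[0.48187579 0.06489042 0.13455135] [-3.14154488e+00 -8.95604698e-04  1.55220237e+00]
old sq [320.13813409 219.72232771]
knob? [0.48929707 0.14963074 0.09593054] 0.0069811724874082924 5.6 17.0
```

```bash
python3 -m creep '[0,-0.15,0.1,4.5,0,0,0,0,0,0,4.5,0,0,0,0,0,0,4.2,0,0,0,0,0,0,1.0,0,0,0,0,0,0,0,0,0,0]'
python3 -m creep '[0,0,0,0.5,0,0,0,1,0,0,0,0,0,0,1,0,0,0,0,0,0,1,0,0,0,0,0,0,1,0,0,0,0,0,0,1,0,0,0,0,0,0,1,0,0,0,0,0,0]' 60
```

```text
time_s: 20.1
position: [0.483, 0.0629, -0.0073]
ee_rot: [-3.141, -0.0, 1.552]
wrist_force: [1.4, 1.1, 0.3]
grip_width: 0.999
finger_force: 0.0
time_s: 20.98
position: [0.4834, 0.062, -0.0115]
ee_rot: [3.14, 0.0, 1.551]
wrist_force: [-2.5, -0.6, 9.0]
grip_width: 0.587
finger_force: 62.2
```

```bash
python3 -m creep '[1,0,0,-1,0,0,0,1,0,0,-4,0,0,0,1,0,0,-4.2,0,0,0,1,0,0,-4,0,0,0,1,0,0,0,0,0,0]'
python3 -m creep '[1,4.9,-1.6,0,0,0,0,1,4.9,-1.6,0,0,0,0,1,4.9,-1.6,0,0,0,0,1,4.9,-1.6,0,0,0,0,1,4.8,-1.4,0,0,0,0,1,0,0,0,0,0,0,1,0,0,0,0,0,0]'
python3 - <<'E'
from h import *
w=snap("wrist","h1"); s=env.sense(); print(s["position"])
E
```

```text
time_s: 21.6
position: [0.4851, 0.0624, 0.1225]
ee_rot: [3.136, -0.0, 1.551]
wrist_force: [0.1, -0.1, -1.8]
grip_width: 0.59
finger_force: 64.1
time_s: 22.48
position: [0.4092, 0.3064, 0.1185]
ee_rot: [-3.14, 0.002, 1.551]
wrist_force: [0.7, -0.1, -1.5]
grip_width: 0.587
finger_force: 64.0
[0.40968044 0.30584463 0.11863658]
```

View pics/h1.png

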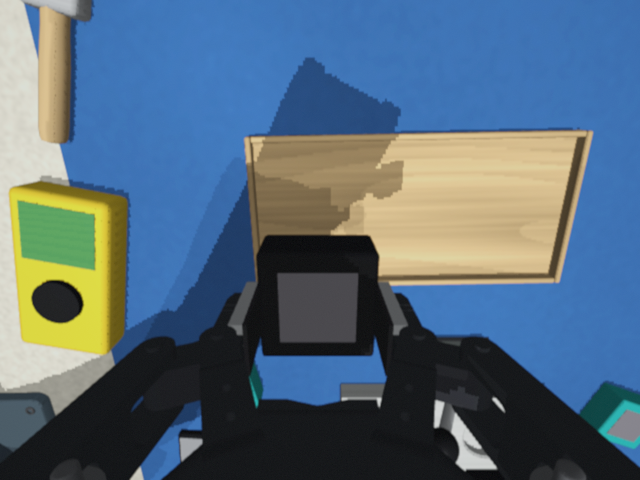

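Held square with its patch at (318,308), centred. The tray's empty floor is at cols 250–590, rows 132–283. Placing it now.

```bash
python3 -m creep '[1,0,0,4.4,0,0,0,1,0,0,4.4,0,0,0,1,0,0,4.1,0,0,0,1,0,0,0,0,0,0,1,0,0,0.3,0,0,0,1,0,0,0,0,0,0]'
python3 -m creep '[1,0,0,0.3,0,0,0,1,0,0,0,0,0,0]'
python3 -m creep '[0.25,0,0,0,0,0,0,0.25,0,0,0,0,0,0,0.25,0,0,0,0,0,0,0.25,0,0,-1.5,0,0,0,0.25,0,0,-4,0,0,0,0.25,0,0,-4.5,0,0,0,0,0,0,-4,0,0,0,0,0,0,0,0,0,0]'
python3 - <<'E'
from seg import *
import pickle
np.set_printoptions(precision=4,suppress=True)
w=snap("wrist","t1"); s=env.sense(); print(s["position"],s["ee_rot"])
for o,k in mods(w,(200,100,420,330)):
  for q in k:
    r=cv2.minAreaRect(q.astype(np.float32)); print(r, onz(w,r[0],.031)[:2])
E
```

```text
time_s: 23.28
position: [0.4109, 0.308, -0.0111]
ee_rot: [3.14, -0.001, 1.55]
wrist_force: [-0.3, -0.4, -1.3]
grip_width: 0.595
finger_force: 64.0
time_s: 23.52
position: [0.41, 0.3076, -0.0151]
ee_rot: [3.141, -0.0, 1.551]
wrist_force: [0.4, 0.1, -0.9]
grip_width: 0.588
finger_force: 64.0
time_s: 24.52
position: [0.4116, 0.3093, 0.1282]
ee_rot: [3.136, -0.004, 1.551]
wrist_force: [-0.6, -0.3, -0.2]
grip_width: 1.0
finger_force: 0.0
[0.4106 0.3081 0.1263] [ 3.1387 -0.0017  1.5506]
((315.1249694824219, 220.0), (40.49999237060547, 39.24999237060547), 0.0) [0.4091 0.3085]
```

```bash
python3 -m creep '[0,-5.6,1.28,0,0,0,0,0,-5.6,1.28,0,0,0,0,0,-5.6,1.28,0,0,0,0,0,-5.6,1.28,0,0,0,0,0,-5.6,1.28,0,0,0,0,0,-5.6,1.28,0,0,0,0,0,0,0,0,0,0,0,0,0,0,0,0,0,0]'
python3 - <<'E'
from seg import *
np.set_printoptions(precision=4,suppress=True)
w=snap("wrist","n1"); s=env.sense(); print(s["position"],s["ee_rot"])
for o,k in mods(w,(150,0,600,330)):
  for q in k:
    r=cv2.minAreaRect(q.astype(np.float32)); print(r[1],r[2], onz(w,r[0],.036)[:2])
for o in [cv2.HoughCircles(cv2.cvtColor(w["image"],cv2.COLOR_BGR2GRAY),cv2.HOUGH_GRADIENT_ALT,1.5,50,param1=150,param2=.7,minRadius=25,maxRadius=70)]:
  if o is not None:
    for u in o[0]: print("circ",u,onz(w,u[:2],.02)[:2])
E
```

```text
time_s: 25.58
position: [0.4789, -0.0293, 0.1238]
ee_rot: [-3.14, -0.001, 1.551]
wrist_force: [-0.5, 0.1, 0.2]
grip_width: 1.001
finger_force: 0.0
[ 0.4791 -0.0285  0.124 ] [-3.1403 -0.0008  1.5526]
(38.82701873779297, 63.71083450317383) 6.788974285125732 [ 0.5908 -0.0399]
(28.5, 10.5) 0.0 [ 0.5913 -0.0016]
(38.0, 58.75) 0.0 [ 0.4808 -0.0378]
(26.75, 9.25) 0.0 [0.4815 0.0009]
circ [463.5     94.5     40.2622] [0.5927 0.0665]
```

```bash
python3 -m creep '[0,0,0.2,4.5,0,0,0,0,0,0,4.5,0,0,0,0,0,0,3.5,0,0,0,0,0,0,1.1,0,0,0,0,0,0,0,0,0,0]'
python3 -m creep '[1,0,0,0,0,0,0,1,0,0,0,0,0,0,1,0,0,0,0,0,0,1,0,0,0,0,0,0,1,0,0,0,0,0,0,1,0,0,0,0,0,0]' 60
python3 -m creep '[1,0,0,-1,0,0,0,1,0,0,-4,0,0,0,1,0,0,-4.2,0,0,0,1,0,0,-4,0,0,0,1,0,0,0,0,0,0]'
python3 - <<'E'
from seg import *
np.set_printoptions(precision=4,suppress=True)
w=snap("wrist","n2"); s=env.sense(); print(s["position"],s["ee_rot"])
for o,k in mods(w,(200,100,420,400)):
  for q in k:
    r=cv2.minAreaRect(q.astype(np.float32)); print(r)
E
```

```text
time_s: 26.25
position: [0.4816, -0.0288, -0.0115]
ee_rot: [-3.141, -0.0, 1.553]
wrist_force: [0.2, 0.1, -0.3]
grip_width: 0.998
finger_force: 0.0
time_s: 27.0
position: [0.4827, -0.0301, -0.0103]
ee_rot: [3.14, 0.001, 1.55]
wrist_force: [-1.5, 0.9, 10.1]
grip_width: 0.47
finger_force: 60.5
time_s: 27.62
position: [0.484, -0.0301, 0.1235]
ee_rot: [3.136, 0.001, 1.55]
wrist_force: [0.1, -0.3, -2.3]
grip_width: 0.474
finger_force: 61.4
[ 0.4826 -0.0303  0.1217] [3.1388 0.0007 1.5502]
((317.1249694824219, 356.1249694824219), (66.49998474121094, 29.999996185302734), -0.0)
((271.5023193359375, 358.14068603515625), (14.644886016845703, 38.89704132080078), 18.178016662597656)
((363.03564453125, 358.2913818359375), (42.67567825317383, 15.790541648864746), 71.07534790039062)
((287.35479736328125, 333.80096435546875), (4.144098281860352, 4.078319072723389), 74.74488067626953)
((349.1935729980469, 304.11676025390625), (2.1568639278411865, 7.492264270782471), 2.6025619506835938)
((285.5, 289.0), (4.25, 11.75), 0.0)
((349.59283447265625, 276.2397766113281), (4.422072410583496, 2.980804204940796), 31.607501983642578)
((304.16925048828125, 276.4211730957031), (3.7055697441101074, 3.530158519744873), 15.255120277404785)
((285.3584899902344, 277.51904296875), (5.058540344238281, 4.363882064819336), 85.91438293457031)
((317.3749694824219, 242.75), (49.49999237060547, 15.249998092651367), 0.0)
```

```bash
python3 -m creep '[1,5.65,0.05,0,0,0,0,1,5.65,0.05,0,0,0,0,1,5.65,0.05,0,0,0,0,1,5.65,0.05,0,0,0,0,1,5.65,0.05,0,0,0,0,1,5.65,0.05,0,0,0,0,1,0,0,0,0,0,0]'
python3 -m creep '[1,0,0,0,0,0,0,1,0,0,4.4,0,0,0,1,0,0,4.4,0,0,0,1,0,0,4,0,0,0,1,0,0,0,0,0,0,1,0,0,0.7,0,0,0,1,0,0,0,0,0,0]'
python3 -m creep '[0.35,0,0,0,0,0,0,0.35,0,0,0,0,0,0,0.35,0,0,0,0,0,0,0.35,0,0,-1.5,0,0,0,0.35,0,0,-4,0,0,0,0.35,0,0,-4.5,0,0,0,0,0,0,-4,0,0,0,0,0,0,0,0,0,0]'
python3 - <<'E'
from seg import *
np.set_printoptions(precision=4,suppress=True)
w=snap("wrist","t2"); s=env.sense(); print(s["position"],s["ee_rot"])
for o,k in mods(w,(100,100,420,400)):
  for q in k:
    r=cv2.minAreaRect(q.astype(np.float32)); print(r[1],onz(w,r[0],.031)[:2]) if r[1][0]>8 and r[1][1]>8 else 0
E
```

```text
time_s: 28.55
position: [0.4887, 0.3147, 0.1194]
ee_rot: [-3.139, -0.003, 1.559]
wrist_force: [0.7, -0.4, -1.7]
grip_width: 0.471
finger_force: 66.3
time_s: 29.42
position: [0.4925, 0.309, -0.0134]
ee_rot: [3.14, -0.001, 1.55]
wrist_force: [-0.5, 1.0, -1.4]
grip_width: 0.468
finger_force: 66.3
time_s: 30.42
position: [0.4936, 0.3108, 0.1298]
ee_rot: [3.136, -0.004, 1.551]
wrist_force: [0.3, -0.8, 0.2]
grip_width: 0.998
finger_force: 0.0
[0.4925 0.3096 0.1277] [ 3.1385 -0.0017  1.5507]
(39.70090103149414, 43.87647247314453) [0.4079 0.3095]
(57.61955261230469, 36.33340835571289) [0.4914 0.3012]
(26.249996185302734, 9.249998092651367) [0.4919 0.34  ]
```

```bash
python3 -m creep '[0,-5.64,1.75,0,0,0,0,0,-5.64,1.75,0,0,0,0,0,-5.64,1.75,0,0,0,0,0,-5.64,1.75,0,0,0,0,0,-5.64,1.75,0,0,0,0,0,-5.64,1.75,0,0,0,0,0,0,0,0,0,0,0,0,0,0,0,0,0,0]'
python3 -m creep '[0,0,0,4.5,0,0,0,0,0,0,4.5,0,0,0,0,0,0,3.5,0,0,0,0,0,0,1.1,0,0,0,0,0,0,0,0,0,0]'
python3 -m creep '[1,0,0,0,0,0,0,1,0,0,0,0,0,0,1,0,0,0,0,0,0,1,0,0,0,0,0,0,1,0,0,0,0,0,0,1,0,0,0,0,0,0]' 60
python3 -m creep '[1,0,0,-1,0,0,0,1,0,0,-4,0,0,0,1,0,0,-4.2,0,0,0,1,0,0,-4,0,0,0,1,0,0,0,0,0,0]'
python3 - <<'E'
from seg import *
np.set_printoptions(precision=4,suppress=True)
w=snap("wrist","n3"); s=env.sense(); print(s["position"],s["ee_rot"])
for o,k in mods(w,(200,100,420,400)):
  for q in k:
    r=cv2.minAreaRect(q.astype(np.float32)); print(r) if min(r[1])>12 else 0
E
```

```text
time_s: 31.48
position: [0.5889, -0.0309, 0.1247]
ee_rot: [-3.14, -0.001, 1.551]
wrist_force: [0.2, -0.3, -0.5]
grip_width: 1.003
finger_force: 0.0
time_s: 32.1
position: [0.5895, -0.0301, -0.0104]
ee_rot: [-3.141, -0.001, 1.553]
wrist_force: [-1.0, -0.6, 0.5]
grip_width: 1.002
finger_force: 0.0
time_s: 32.85
position: [0.591, -0.0315, -0.0091]
ee_rot: [3.139, 0.0, 1.551]
wrist_force: [-0.7, -0.3, 6.2]
grip_width: 0.47
finger_force: 61.0
time_s: 33.48
position: [0.5918, -0.0314, 0.1251]
ee_rot: [3.136, 0.0, 1.551]
wrist_force: [-0.3, 0.0, -2.4]
grip_width: 0.474
finger_force: 63.5
[ 0.5903 -0.0317  0.123 ] [3.1395 0.0005 1.5506]
((266.6249694824219, 356.6249694824219), (16.499996185302734, 40.99999237060547), -0.0)
((316.8749694824219, 323.3749694824219), (94.99998474121094, 67.49998474121094), 90.0)
((317.5, 243.625), (49.25, 15.0), 0.0)
```

```bash
python3 -m creep '[1,5.66,-0.38,0,0,0,0,1,5.66,-0.38,0,0,0,0,1,5.66,-0.38,0,0,0,0,1,5.66,-0.38,0,0,0,0,1,5.66,-0.38,0,0,0,0,1,5.66,-0.38,0,0,0,0,1,0,0,0,0,0,0]'
python3 -m creep '[1,0,0,0,0,0,0,1,0,0,4.4,0,0,0,1,0,0,4.4,0,0,0,1,0,0,4,0,0,0,1,0,0,0,0,0,0,1,0,0,0.65,0,0,0,1,0,0,0,0,0,0]'
python3 -m creep '[0.35,0,0,0,0,0,0,0.35,0,0,0,0,0,0,0.35,0,0,0,0,0,0,0.35,0,0,-1.5,0,0,0,0.35,0,0,-4,0,0,0,0.35,0,0,-4.5,0,0,0,0,0,0,-4,0,0,0,0,0,0,0,0,0,0]'
python3 - <<'E'
from seg import *
np.set_printoptions(precision=4,suppress=True)
w=snap("wrist","t3"); s=env.sense(); print(s["position"],s["ee_rot"])
for o,k in mods(w,(50,100,420,400)):
  for q in k:
    r=cv2.minAreaRect(q.astype(np.float32)); print(r[1],onz(w,r[0],.031)[:2]) if r[1][0]>8 and r[1][1]>8 else 0
E
```

```text
time_s: 34.4
position: [0.5697, 0.3152, 0.1203]
ee_rot: [-3.138, -0.003, 1.56]
wrist_force: [-0.2, 0.5, -1.9]
grip_width: 0.471
finger_force: 63.5
time_s: 35.28
position: [0.5745, 0.3083, -0.012]
ee_rot: [3.14, -0.0, 1.55]
wrist_force: [0.5, -0.1, -1.7]
grip_width: 0.472
finger_force: 63.4
time_s: 36.28
position: [0.576, 0.3104, 0.1319]
ee_rot: [3.135, -0.004, 1.551]
wrist_force: [0.3, 0.7, -0.2]
grip_width: 1.0
finger_force: 0.0
[0.5748 0.3093 0.1295] [ 3.1382 -0.0019  1.5508]
(48.25, 40.25) [0.4087 0.3088]
(36.25, 57.0) [0.5733 0.2998]
(25.499996185302734, 9.249998092651367) [0.5738 0.3385]
(58.621429443359375, 36.53121566772461) [0.4903 0.3025]
(26.5, 10.5) [0.4915 0.3401]
```

```bash
python3 -m creep '[0,-5.14,-0.44,-1.15,0,0,0,0,-5.14,-0.44,-1.15,0,0,0,0,-5.14,-0.44,-1.15,0,0,0,0,-5.14,-0.44,-1.15,0,0,0,0,-5.14,-0.44,-1.15,0,0,0,0,-5.14,-0.44,-1.15,0,0,0,0,-5.14,-0.44,-1.15,0,0,0,0,0,0,0,0,0,0]'
python3 -m creep '[0,0,0,0,0,0,0]'
python3 - <<'E'
from seg import *
import pickle
np.set_printoptions(precision=4,suppress=True)
w=snap("wrist","b3"); pickle.dump(w,open("b3.pkl","wb")); s=env.sense(); print(s["position"],s["ee_rot"],proj(w,np.array([.594,.062,.02])))
im=w["image"]
e=cv2.resize(im[20:350,170:500],(660,600)); cv2.imwrite("pics/b3c.png",e)
E
```

```text
time_s: 37.33
position: [0.535, -0.0563, 0.2071]
ee_rot: [-3.14, 0.003, 1.543]
wrist_force: [-0.2, 0.3, 0.1]
grip_width: 0.999
finger_force: 0.0
time_s: 37.45
position: [0.5352, -0.0501, 0.2069]
ee_rot: [-3.14, -0.001, 1.551]
wrist_force: [0.9, 0.0, 0.8]
grip_width: 1.0
finger_force: 0.0
[ 0.5353 -0.0492  0.2069] [-3.1403 -0.0009  1.5525] [375.5014  84.4924]
```

View pics/b3c.png

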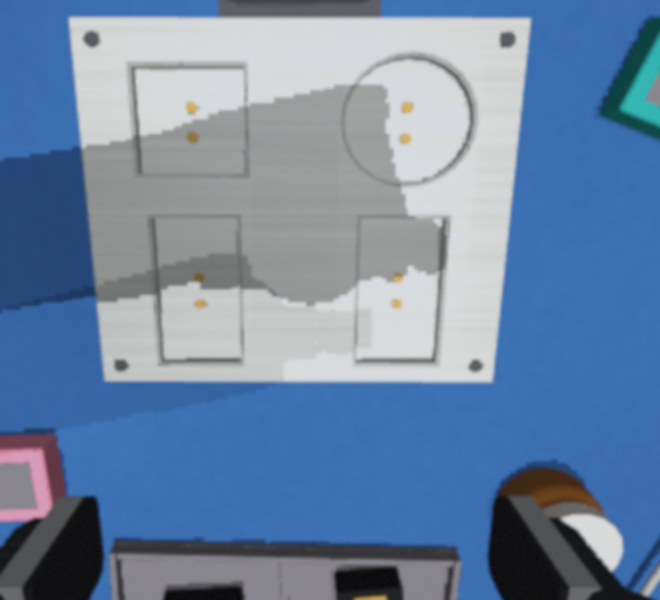

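Empty bed in the crop: square nest (190,120), round nest (409,120), pack nests (198,288) and (400,288), each with a pair of gold pins at its centre. The tray holds all three old modules.

Run:
```python
from seg import *
import pickle
np.set_printoptions(precision=4,suppress=True)
w=pickle.load(open("b3.pkl","rb")); c1=pickle.load(open("bed1.pkl","rb"))
g=cv2.resize(w["image"][20:230,200:410],None,fx=4,fy=4,interpolation=cv2.INTER_CUBIC)
h=cv2.cvtColor(g,cv2.COLOR_BGR2HSV); m=((h[...,0]>10)&(h[...,0]<32)&(h[...,1]>90)).astype(np.uint8)
P=[]
for k in cv2.findContours(m,0,1)[0]:
    if cv2.contourArea(k)<60: continue
    M=cv2.moments(k); p=np.array([M["m10"],M["m01"]])/M["m00"]; p=(p+.5)/4-.5+[200,20]; P.append(onz(w,p,.0105)); print(p,P[-1][:2],cv2.contourArea(k))
def lines(c,S,pts):
    for p in pts: print(p, onz(c,(p[0]/2+170,p[1]/1.818+20),.02)[:2])
Q=lambda ps:np.mean([onz(w,(p[0]/2+170-.25,p[1]/1.818+20-.2),.02)[:2] for p in ps],0)
print("sq",Q([(131,64),(247,64),(247,176),(138,177)]));print("near",Q([(151,215),(240,215),(243,362),(160,362)]));print("far",Q([(357,215),(448,217),(437,362),(355,362)]));print("puck",Q([(342,120),(476,120),(409,54),(409,186)]))
print("plate",[onz(w,(p[0]/2+170-.25,p[1]/1.818+20-.2),.02)[:2] for p in [(69,17),(531,17),(494,382),(105,382)]])
```

```text
[367.8782 186.6763] [ 0.5904 -0.0424] 156.0
[269.7891 186.5927] [ 0.4808 -0.04  ] 182.0
[368.4297 172.3167] [ 0.5906 -0.0264] 188.0
[269.2153 172.0777] [ 0.4812 -0.0239] 191.0
[372.2004  95.7522] [0.5925 0.0522] 232.0
[265.8828  95.3477] [0.4828 0.0549] 258.0
[373.1741  78.7278] [0.593  0.0683] 251.0
[265.2477  78.787 ] [0.4832 0.0706] 259.0
sq [0.484  0.0622]
near [ 0.4818 -0.0311]
far [ 0.5904 -0.0336]
puck [0.5928 0.0603]
plate [array([0.4295, 0.114 ]), array([0.6492, 0.1094]), array([ 0.6458, -0.0912]), array([ 0.425 , -0.0868])]
```

```bash
python3 -m creep '[0,-5.7,0,0,0,0,0,0,-5.7,0,0,0,0,0,0,-5.7,0,0,0,0,0,0,-5.7,0,0,0,0,0,0,0,0,0,0,0,0,0,0,0,0,0,0,0]'
cat > binlook.py <<'E'
from seg import *
np.set_printoptions(precision=4,suppress=True)
w=snap("wrist"); s=env.sense(); print(s["position"],s["ee_rot"])
import sys
z=float(sys.argv[1]) if len(sys.argv)>1 else .031
for o,k in mods(w,(100,0,540,330)):
  for q in k:
    r=cv2.minAreaRect(q.astype(np.float32))
    W=np.array([onz(w,p,z)[:2] for p in q])*1000; rr=cv2.minAreaRect(W.astype(np.float32))
    if min(rr[1])>8 and max(rr[1])<70: print("px",np.array(r[0]),"mm",np.array(rr[0]),np.array(rr[1]),round(rr[2],1))
E
python3 binlook.py
```

```text
time_s: 38.25
position: [0.5318, -0.2763, 0.2069]
ee_rot: [-3.141, -0.002, 1.553]
wrist_force: [-1.1, 0.8, -0.3]
grip_width: 1.003
finger_force: 0.0
[ 0.5319 -0.2758  0.2071] [-3.1413 -0.0016  1.5545]
px [261.1875 288.5625] mm [ 462.9677 -382.5798] [44.1944 43.5879] 46.2
px [357.1882 291.5545] mm [ 574.7305 -388.4519] [53.0596 32.3985] 75.7
px [365.9109 262.0135] mm [ 584.365  -350.7911] [ 9.8832 23.3217] 75.2
px [260.64   198.6893] mm [ 470.0731 -275.4927] [36.1157 36.3928] 2.9
px [363.5007 203.1345] mm [ 579.6542 -282.7546] [32.5831 53.3085] 4.8
px [361.0334 167.3342] mm [ 576.4288 -244.0331] [21.6947  8.1207] 4.7
```

```bash
python3 -m creep '[0,0.2,4.7,0,0,0,0,0,0,0,5,0,0,-0.104,0,0,0,5,0,0,0,0,0,0,5,0,0,0,0,0,0,4.5,0,0,0,0,0,0,0,0,0,0,0,0,0,2,0,0,0,0,0,0,0.5,0,0,0]'
python3 -m creep '[0,0,0,0,0,0,0,1,0,0,0,0,0,0,1,0,0,0,0,0,0,1,0,0,0,0,0,0,1,0,0,0,0,0,0,1,0,0,0,0,0,0,1,0,0,0,0,0,0]' 60
python3 -m creep '[1,0,0,-1,0,0,0,1,0,0,-3,0,0,0,1,0,0,-3,0,0,0,1,0,0,-2,0,0,0,1,0,0,0,0,0,0,1,0,0,0,0,0,0]'
cat > hand.py <<'E'
from seg import *
np.set_printoptions(precision=4,suppress=True)
w=snap("wrist"); s=env.sense(); print(s["position"],s["ee_rot"],s["grip_width"])
g=cv2.resize(w["image"][180:360,260:380],None,fx=4,fy=4,interpolation=cv2.INTER_CUBIC)
h=cv2.cvtColor(g,cv2.COLOR_BGR2HSV)
for n,m in (("label",(h[...,0]>10)&(h[...,0]<32)&(h[...,1]>90)),("patch",(h[...,1]<60)&(h[...,2]>65)&(h[...,2]<150))):
    for k in cv2.findContours(cv2.morphologyEx(m.astype(np.uint8),cv2.MORPH_OPEN,np.ones((9,9))),0,1)[0]:
        if cv2.contourArea(k)>4000: r=cv2.minAreaRect(k); print(n,(np.array(r[0])+.5)/4-.5+[260,180],np.array(r[1])/4,round(r[2],1))
E
python3 hand.py
```

```text
time_s: 39.3
position: [0.5787, -0.2773, -0.0123]
ee_rot: [3.141, 0.0, 1.655]
wrist_force: [-0.6, -0.2, -0.2]
grip_width: 1.004
finger_force: 0.0
time_s: 40.17
position: [0.5791, -0.2778, -0.0116]
ee_rot: [3.14, 0.001, 1.655]
wrist_force: [-0.4, 0.2, 5.6]
grip_width: 0.471
finger_force: 61.2
time_s: 40.92
position: [0.5773, -0.2774, 0.0764]
ee_rot: [-3.14, -0.001, 1.655]
wrist_force: [-0.1, 0.0, -2.6]
grip_width: 0.467
finger_force: 60.9
[ 0.5772 -0.2772  0.0761] [-3.1395 -0.001   1.6549] 0.47175638858750535
label [317.25 233.25] [15.75 49.75] 90.0
patch [317.25 311.75] [95.25 68.75] 90.0
patch [372.5 293.5] [77.75 13.75] 90.0
patch [319.5  200.25] [ 41.25 119.75] 90.0
```

Run:
```python
from h import *
np.set_printoptions(precision=4,suppress=True)
w=snap("wrist"); s=env.sense(); P=s["position"]; y=s["ee_rot"][2]; ux=np.array([np.cos(y),np.sin(y)]);uy=np.array([np.sin(y),-np.cos(y)])
for n,px,h in [("near",(317.4,242.75),.0463),("far",(317.5,243.6),.0451),("now",(317.25,233.25),.0426),("sq",(318,308),.0475),]:
    d=(onz(w,px,P[2]+h)-P)[:2]; print(n,"label in tool x,y",d@ux*1e3,d@uy*1e3)
```

```text
near label in tool x,y 30.981664878916327 -1.0630159603506502
far label in tool x,y 30.167728063683306 -1.0250451536682248
now label in tool x,y 33.85807896282833 -1.1328182781225506
sq label in tool x,y 1.261839808394117 -0.8202021488739897
```

```bash
python3 -m creep '[1,0,0,0,0,0,0.106,1,4.84,0.17,0,0,0,0,1,4.84,0.17,0,0,0,0,1,4.84,0.17,0,0,0,0,1,4.84,0.17,0,0,0,0,1,4.84,0.17,0,0,0,0,1,0,0,0,0,0,0,1,0,0,5.5,0,0,0]'
python3 -m creep '[1,0,0,0,0,0,0,1,0,0,0,0,0,0]'; python3 hand.py
```

```text
time_s: 42.02
position: [0.5962, -0.0358, 0.0247]
ee_rot: [3.133, 0.0, 1.549]
wrist_force: [0.7, -0.6, -2.1]
grip_width: 0.468
finger_force: 60.9
time_s: 42.28
position: [0.5925, -0.0362, 0.0231]
ee_rot: [3.141, -0.0, 1.548]
wrist_force: [0.0, -0.2, -0.9]
grip_width: 0.469
finger_force: 61.6
[ 0.5933 -0.0361  0.0238] [ 3.1395 -0.0001  1.5482] 0.468599989328666
label [317.25  233.625] [16.   49.75] 90.0
patch [377.2906 305.1184] [53.1012 11.5078] 77.2
patch [317.125 312.   ] [94.75 68.  ] 90.0
patch [372.   256.25] [23.75 14.75] 90.0
patch [310.875 244.5  ] [129.75 102.5 ] 90.0
```

```bash
python3 -m creep '[1,0.06,-0.18,1.4,0,0,0,1,0,0,0,0,0,0,1,0,0,0.6,0,0,0,1,0,0,0,0,0,0]'
python3 -m creep '[1,0,0,0.4,0,0,0,1,0,0,0,0,0,0]'
python3 -m creep '[1,0,0,0.3,0,0,0,1,0,0,0,0,0,0]'
python3 -m creep '[1,0,0,0.2,0,0,0,1,0,0,0,0,0,0]'
```

```text
time_s: 42.82
position: [0.5905, -0.0351, 0.0023]
ee_rot: [3.141, -0.0, 1.549]
wrist_force: [1.2, -0.5, -2.0]
grip_width: 0.469
finger_force: 61.6
time_s: 43.08
position: [0.5905, -0.0351, -0.0017]
ee_rot: [3.141, -0.0, 1.549]
wrist_force: [1.1, -0.7, -2.1]
grip_width: 0.469
finger_force: 61.6
time_s: 43.32
position: [0.5905, -0.0351, -0.0046]
ee_rot: [3.141, -0.0, 1.549]
wrist_force: [1.3, -0.6, -2.5]
grip_width: 0.467
finger_force: 61.6
time_s: 43.58
position: [0.5905, -0.0351, -0.0065]
ee_rot: [3.141, -0.0, 1.549]
wrist_force: [1.6, -0.0, -1.9]
grip_width: 0.47
finger_force: 61.6
```

```bash
python3 -m creep '[0.25,0,0,0.1,0,0,0,0.25,0,0,0,0,0,0,0.25,0,0,0,0,0,0,0.25,0,0,-1.5,0,0,0,0,0,0,-4.2,0,0,0,0,0,0,-4.2,0,0,0,0,0,0,-4.2,0,0,0,0,0,0,0,0,0,0]'
python3 binlook.py .036
python3 -m creep '[0,-5.8,-0.1,0,0,0,0,0,-5.8,-0.1,0,0,0,0,0,-5.8,-0.1,0,0,0,0,0,-5.8,-0.1,0,0,0,0,0,-5.8,-0.1,0,0,0,0,0,-5.8,-0.1,0,0,0,0,0,0,0,0,0,0,0.115,0,0,0,0,0,0,0.115]'
python3 -m creep '[0,0,0,0,0,0,0,0,0,0,0,0,0,0]'
python3 binlook.py
```

```text
time_s: 44.58
position: [0.5932, -0.0348, 0.1381]
ee_rot: [3.134, 0.0, 1.549]
wrist_force: [0.3, -0.5, -0.1]
grip_width: 0.999
finger_force: 0.0
[ 0.5916 -0.0351  0.1358] [3.1377 0.0004 1.5487]
px [313.2564 223.1433] mm [588.9978 -40.864 ] [51.0418 31.5949] 89.4
time_s: 45.62
position: [0.5753, -0.3834, 0.1319]
ee_rot: [-3.139, -0.001, 1.313]
wrist_force: [-0.8, 0.3, -0.1]
grip_width: 1.002
finger_force: 0.0
time_s: 45.88
position: [0.5763, -0.3825, 0.1329]
ee_rot: [-3.14, -0.0, 1.321]
wrist_force: [-0.0, 0.1, 0.2]
grip_width: 0.999
finger_force: 0.0
[ 0.5764 -0.3826  0.1331] [-3.1408 -0.0002  1.321 ]
px [205.4375 266.8125] mm [ 465.8215 -402.9308] [43.3134 42.9848] 31.0
px [319.    223.625] mm [ 574.8552 -389.0176] [51.0591 31.6764] 75.6
px [154.4933 122.159 ] mm [ 470.1964 -275.6157] [34.3814 34.1966] 2.9
```

The fresh pack in the far nest is seated. The puck has been knocked about 20 mm, so I'll re-measure it later. Picking the second pack.

```bash
python3 -m creep '[0,0,0.05,4.5,0,0,0,0,0,0,4.5,0,0,0,0,0,0,4,0,0,0,0,0,0,0,0,0,0,0,0,0,1.5,0,0,0,0,0,0,0,0,0,0]'
python3 -m creep '[1,0,0,0,0,0,0,1,0,0,0,0,0,0,1,0,0,0,0,0,0,1,0,0,0,0,0,0,1,0,0,0,0,0,0,1,0,0,0,0,0,0]' 60
python3 -m creep '[1,0,0,-1,0,0,0,1,0,0,-3,0,0,0,1,0,0,-3,0,0,0,1,0,0,-2,0,0,0,1,0,0,0,0,0,0,1,0,0,0,0,0,0]'
python3 hand.py | grep -v patch
```

```text
time_s: 46.68
position: [0.5773, -0.3831, -0.0111]
ee_rot: [3.141, 0.0, 1.319]
wrist_force: [0.3, 0.1, 0.3]
grip_width: 1.001
finger_force: 0.0
time_s: 47.42
position: [0.578, -0.3835, -0.0103]
ee_rot: [3.14, 0.001, 1.319]
wrist_force: [-0.9, -0.1, 4.6]
grip_width: 0.468
finger_force: 61.2
time_s: 48.18
position: [0.5762, -0.3827, 0.0772]
ee_rot: [-3.14, -0.0, 1.319]
wrist_force: [-0.1, 0.2, -1.1]
grip_width: 0.469
finger_force: 60.9
[ 0.576  -0.3826  0.0769] [-3.139  -0.0006  1.3189] 0.4690706878529385
label [316.875 233.125] [49. 16.] -0.0
```

```bash
python3 -m creep '[1,0,0,0,0,0,-0.115,1,0,0,0,0,0,-0.115,1,0,0,0,0,0,0]'
python3 -m creep '[1,4.97,-1.45,0,0,0,0,1,4.97,-1.45,0,0,0,0,1,4.97,-1.45,0,0,0,0,1,4.97,-1.45,0,0,0,0,1,4.97,-1.45,0,0,0,0,1,4.97,-1.45,0,0,0,0,1,4.97,-1.45,0,0,0,0,1,0,0,0,0,0,0]'
python3 -m creep '[1,0,0,5,0,0,0,1,0,0,0,0,0,0,1,0,0,0,0,0,0]'; python3 hand.py |grep -v patch
```

```text
time_s: 48.6
position: [0.5763, -0.3826, 0.0771]
ee_rot: [-3.14, -0.001, 1.548]
wrist_force: [-0.2, -0.1, -1.2]
grip_width: 0.469
finger_force: 60.8
time_s: 49.6
position: [0.4821, -0.0283, 0.0785]
ee_rot: [-3.141, -0.002, 1.554]
wrist_force: [0.2, -1.0, -1.1]
grip_width: 0.467
finger_force: 60.9
time_s: 49.98
position: [0.4838, -0.0333, 0.0292]
ee_rot: [3.141, 0.0, 1.547]
wrist_force: [-0.5, -0.4, -1.0]
grip_width: 0.469
finger_force: 61.6
[ 0.4844 -0.0333  0.0297] [3.14   0.0001 1.5474] 0.465933282349451
label [316.8486 233.4157] [49.5153 15.8853] 0.4
```

```bash
python3 -m creep '[1,0.07,-0.18,1.8,0,0,0,1,0,0,0,0,0,0,1,0,0,0.7,0,0,0,1,0,0,0,0,0,0]'
python3 -m creep '[1,0,0,0.4,0,0,0,1,0,0,0,0,0,0]'
python3 -m creep '[1,0,0,0.3,0,0,0,1,0,0,0,0,0,0]'
python3 -m creep '[1,0,0,0.3,0,0,0,1,0,0,0,0,0,0]'
```

```text
time_s: 50.52
position: [0.4817, -0.0324, 0.0037]
ee_rot: [3.141, 0.0, 1.549]
wrist_force: [0.1, 0.3, -1.4]
grip_width: 0.466
finger_force: 61.6
time_s: 50.78
position: [0.4814, -0.0322, -0.0006]
ee_rot: [-3.141, 0.0, 1.549]
wrist_force: [0.0, -0.7, -1.7]
grip_width: 0.469
finger_force: 61.6
time_s: 51.02
position: [0.4814, -0.0322, -0.0037]
ee_rot: [-3.141, 0.0, 1.549]
wrist_force: [1.0, 0.4, -1.1]
grip_width: 0.466
finger_force: 61.6
time_s: 51.28
position: [0.4818, -0.0323, -0.0055]
ee_rot: [3.141, 0.001, 1.549]
wrist_force: [-3.5, 0.3, 15.9]
grip_width: 0.467
finger_force: 63.4
```

```bash
python3 -m creep '[0.25,0,0,0,0,0,0,0.25,0,0,0,0,0,0,0.25,0,0,0,0,0,0,0.25,0,0,-1.5,0,0,0,0,0,0,-4.2,0,0,0,0,0,0,-4.2,0,0,0,0,0,0,-4.2,0,0,0,0,0,0,0,0,0,0]'
python3 binlook.py .036
python3 -m creep '[0,-4.87,-0.1,0,0,0,0,0,-4.87,-0.1,0,0,0,0,0,-4.87,-0.1,0,0,0,0,0,-4.87,-0.1,0,0,0,0,0,-4.87,-0.1,0,0,0,0,0,0,0,0,0,0,-0.072,0,0,0,0,0,0,0,0,0,0,0,0,0,0]'
python3 binlook.py
```

```text
time_s: 52.28
position: [0.4841, -0.0322, 0.1382]
ee_rot: [3.135, 0.001, 1.549]
wrist_force: [-0.2, -0.3, 0.0]
grip_width: 0.998
finger_force: 0.0
[ 0.4826 -0.0324  0.1364] [3.1381 0.0007 1.5486]
px [439.6151 222.599 ] mm [589.0455 -40.4971] [51.876  31.7393] 88.8
px [444.375 178.375] mm [589.869   -1.5401] [ 8.3238 22.39  ] 88.6
px [313.875 223.   ] mm [480.455 -38.309] [51.3008 31.5803] 89.0
time_s: 53.32
position: [0.4709, -0.2745, 0.134]
ee_rot: [-3.141, -0.001, 1.621]
wrist_force: [-0.6, 1.1, -1.3]
grip_width: 1.002
finger_force: 0.0
[ 0.4711 -0.2745  0.1342] [-3.141  -0.0007  1.6214]
px [317.4908 218.2045] mm [ 469.8573 -276.0194] [35.6883 35.2191] 3.9
```

```bash
python3 -m creep '[0,-0.12,0,4.5,0,0,0,0,0,0,4.5,0,0,0,0,0,0,4,0,0,0,0,0,0,0,0,0,0,0,0,0,1.5,0,0,0,0,0,0,0,0,0,0]'
python3 -m creep '[1,0,0,0,0,0,0,1,0,0,0,0,0,0,1,0,0,0,0,0,0,1,0,0,0,0,0,0,1,0,0,0,0,0,0,1,0,0,0,0,0,0]' 60
python3 -m creep '[1,0,0,-1,0,0,0,1,0,0,-3,0,0,0,1,0,0,-3,0,0,0,1,0,0,-2,0,0,0,1,0,0,0,0,0,0,1,0,0,0,0,0,0]'
cat > hand2.py <<'E'
# centre of the grey patch of a held square / puck in the tool axes; argument: top of module above TCP
import sys; from seg import *
np.set_printoptions(precision=4,suppress=True)
w=snap("wrist"); s=env.sense(); P=s["position"]; y=s["ee_rot"][2]; ux=np.array([np.cos(y),np.sin(y)]);uy=np.array([np.sin(y),-np.cos(y)])
print(P,s["ee_rot"],s["grip_width"])
for o,k in mods(w,(255,200,385,375)):
    for q in k:
        r=cv2.minAreaRect(q.astype(np.float32))
        if min(r[1])>40: X=onz(w,r[0],P[2]+float(sys.argv[1])); d=(X-P)[:2]; print(r,"tool mm",d@ux*1e3,d@uy*1e3,"world",X)
E
python3 hand2.py .043
```

```text
time_s: 54.12
position: [0.4715, -0.2768, -0.0102]
ee_rot: [3.141, 0.0, 1.621]
wrist_force: [-0.3, -0.0, -0.3]
grip_width: 0.993
finger_force: 0.0
time_s: 54.88
position: [0.4718, -0.2772, -0.0092]
ee_rot: [3.141, 0.001, 1.621]
wrist_force: [-1.4, 1.1, 9.7]
grip_width: 0.578
finger_force: 60.3
time_s: 55.62
position: [0.4704, -0.2766, 0.0786]
ee_rot: [-3.14, -0.001, 1.621]
wrist_force: [-0.1, -0.1, -1.8]
grip_width: 0.575
finger_force: 62.6
[ 0.4703 -0.2765  0.0784] [-3.1398 -0.001   1.6207] 0.5744944371886345
((317.27435302734375, 297.6993713378906), (68.50902557373047, 78.02122497558594), 89.71775817871094) tool mm 3.514997807925972 -0.9725478935065455 world [ 0.4692 -0.273   0.1214]
```

```bash
python3 -m creep '[1,0,0,0,0,0,0.072,1,5.62,0.1,0,0,0,0,1,5.62,0.1,0,0,0,0,1,5.62,0.1,0,0,0,0,1,5.62,0.1,0,0,0,0,1,5.62,0.1,0,0,0,0,1,5.62,0.1,0,0,0,0,1,0,0,0,0,0,0]'
python3 -m creep '[1,0,0,5,0,0,0,1,0,0,0,0,0,0,1,0,0,0,0,0,0]'; python3 hand2.py .0402
```

```text
time_s: 56.68
position: [0.484, 0.0663, 0.0791]
ee_rot: [-3.141, -0.003, 1.558]
wrist_force: [0.1, -0.5, -1.1]
grip_width: 0.575
finger_force: 62.6
time_s: 57.05
position: [0.4847, 0.0599, 0.03]
ee_rot: [-3.141, 0.0, 1.548]
wrist_force: [-0.1, -0.2, -1.4]
grip_width: 0.575
finger_force: 63.5
[0.4854 0.06   0.0305] [ 3.1404 -0.0002  1.5482] 0.5780809298445093
((317.4284362792969, 297.5557861328125), (65.292236328125, 75.76810455322266), 89.65691375732422) tool mm 2.4140759975784065 -1.7378027285151583 world [0.4837 0.0625 0.0707]
```

```bash
python3 -m creep '[1,0.04,-0.08,1.8,0,0,0,1,0,0,0,0,0,0,1,0,0,0.7,0,0,0,1,0,0,0,0,0,0]'
python3 -m creep '[1,0,0,0.4,0,0,0,1,0,0,0,0,0,0]'
python3 -m creep '[1,0,0,0.3,0,0,0,1,0,0,0,0,0,0]'
python3 -m creep '[1,0,0,0.2,0,0,0,1,0,0,0,0,0,0]'
```

```text
time_s: 57.6
position: [0.4835, 0.0606, 0.0041]
ee_rot: [-3.141, 0.0, 1.549]
wrist_force: [0.1, 0.8, -1.4]
grip_width: 0.577
finger_force: 63.5
time_s: 57.85
position: [0.4837, 0.0606, 0.0003]
ee_rot: [-3.141, 0.0, 1.549]
wrist_force: [0.8, 0.7, -1.1]
grip_width: 0.575
finger_force: 63.5
time_s: 58.1
position: [0.4837, 0.0606, -0.0027]
ee_rot: [-3.141, 0.0, 1.549]
wrist_force: [0.1, -0.1, -1.2]
grip_width: 0.574
finger_force: 63.5
time_s: 58.35
position: [0.484, 0.0607, -0.0041]
ee_rot: [3.141, 0.0, 1.549]
wrist_force: [-1.6, -0.6, 5.0]
grip_width: 0.575
finger_force: 64.4
```

```bash
python3 -m creep '[0.2,0,0,0,0,0,0,0.2,0,0,0,0,0,0,0.2,0,0,0,0,0,0,0.2,0,0,-1.5,0,0,0,0,0,0,-4.2,0,0,0,0,0,0,-4.2,0,0,0,0,0,0,-4.2,0,0,0,0,0,0,0,0,0,0]'
python3 binlook.py .036
python3 -m creep '[0,-5.57,-0.09,0,0,0,0,0,-5.57,-0.09,0,0,0,0,0,-5.57,-0.09,0,0,0,0,0,-5.57,-0.09,0,0,0,0,0,-5.57,-0.09,0,0,0,0,0,-5.57,-0.09,0,0,0,0,0,-5.57,-0.09,0,0,0,0,0,-5.57,-0.09,0,0,0,0]'
python3 -m creep '[0,0,0,0,0,0,0,0,0,0,0,0,0,0,0,0,0,0,0,0,0]'
python3 binlook.py
```

```text
time_s: 59.35
position: [0.4864, 0.0611, 0.1403]
ee_rot: [3.135, -0.001, 1.549]
wrist_force: [0.1, 0.2, -0.9]
grip_width: 1.0
finger_force: 0.0
[0.485  0.0607 0.1384] [ 3.1379 -0.      1.5486]
px [431.375 279.125] mm [589.8128  -1.4152] [ 9.161  22.5244] 88.5
px [313.75  279.125] mm [481.2834   1.4138] [ 9.1411 22.3708] 88.5
px [313.75 215.5 ] mm [482.7809  61.8075] [35.125 35.61 ] 89.2
time_s: 60.4
position: [0.4658, -0.3859, 0.1354]
ee_rot: [-3.14, -0.001, 1.549]
wrist_force: [1.2, 1.3, 0.3]
grip_width: 1.003
finger_force: 0.0
time_s: 60.78
position: [0.4672, -0.3826, 0.1362]
ee_rot: [-3.141, -0.001, 1.552]
wrist_force: [0.6, 0.3, -0.3]
grip_width: 1.002
finger_force: 0.0
[ 0.4673 -0.3828  0.1363] [-3.1412 -0.0009  1.5515]
px [317.6624 238.4184] mm [ 465.8876 -403.4005] [43.114  43.5838] 84.4
```

```bash
python3 -m creep '[0,-1.95,0,0,0,0,0,0,0,0,4.5,0,0,0,0,0,0,4.5,0,0,0,0,0,0,4,0,0,0,0,0,0,0,0,0,0,0,0,0,1.7,0,0,0,0,0,0,0,0,0,0]'
python3 -m creep '[1,0,0,0,0,0,0,1,0,0,0,0,0,0,1,0,0,0,0,0,0,1,0,0,0,0,0,0,1,0,0,0,0,0,0,1,0,0,0,0,0,0]' 70
python3 -m creep '[1,0,0,-1,0,0,0,1,0,0,-3,0,0,0,1,0,0,-3,0,0,0,1,0,0,-2,0,0,0,1,0,0,0,0,0,0,1,0,0,0,0,0,0]'
python3 hand2.py .0395
```

```text
time_s: 61.7
position: [0.4664, -0.4045, -0.0104]
ee_rot: [-3.142, 0.0, 1.549]
wrist_force: [-0.4, 0.4, 0.0]
grip_width: 0.994
finger_force: 0.0
time_s: 62.45
position: [0.4727, -0.4084, -0.0028]
ee_rot: [3.131, 0.009, 1.549]
wrist_force: [-3.4, 2.1, 40.9]
grip_width: -0.001
finger_force: 20.5
time_s: 63.2
position: [0.4657, -0.4038, 0.0785]
ee_rot: [-3.14, -0.001, 1.549]
wrist_force: [0.4, 0.4, -0.6]
grip_width: -0.002
finger_force: 0.0
[ 0.4655 -0.4037  0.0782] [-3.1398 -0.0013  1.5489] -0.0025906771867318735
((319.0979309082031, 236.91217041015625), (60.70432662963867, 58.44384002685547), 9.462322235107422) tool mm 30.85765571526575 -0.11835109745806148 world [ 0.4661 -0.3728  0.1177]
```

The fingers closed over the top of the puck because they sit higher when wide open. I'll raise, re-measure, and go lower.

```bash
python3 -m creep '[0,0,0,-4,0,0,0,0,2,0,-1.8,0,0,0,0,0,0,0,0,0,0,0,0,0,0,0,0,0,0,0,0,0,0,0,0]'
python3 binlook.py
python3 - <<'E'
from h import *
w=snap("wrist","pk2")
cv2.imwrite("pics/pk2c.png",cv2.resize(w["image"][100:380,180:480],(600,560)))
E
```

```text
time_s: 63.88
position: [0.4659, -0.3846, 0.136]
ee_rot: [-3.14, -0.001, 1.548]
wrist_force: [0.7, 0.5, 1.1]
grip_width: 0.993
finger_force: 0.0
[ 0.466  -0.3846  0.1362] [-3.14   -0.0009  1.548 ]
px [319.0646 236.915 ] mm [ 465.5598 -403.9721] [42.1734 43.4347] 83.3
```

View pics/pk2c.png

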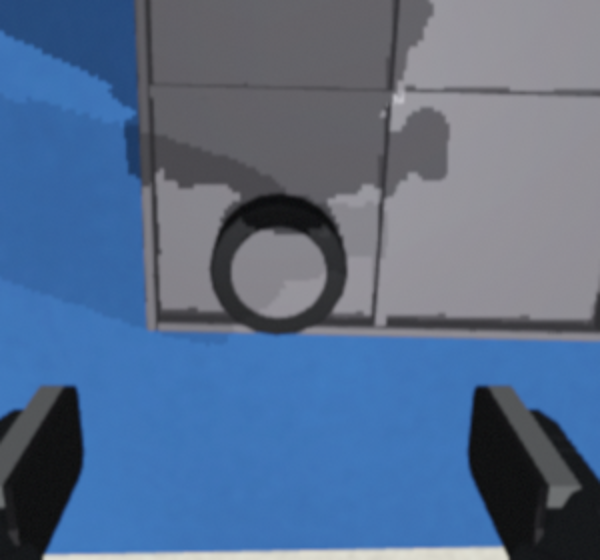

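Crop: the puck lies flat at (280,272), near the rear wall of its compartment, with free gaps on both sides. Regrasping about 8 mm lower.

```bash
python3 -m creep '[0,-1.85,0.05,0,0,0,0,0,0,0,4.5,0,0,0,0,0,0,4.5,0,0,0,0,0,0,4.5,0,0,0,0,0,0,0,0,0,0,0,0,0,1.9,0,0,0,0,0,0,0,0,0,0]'
python3 -m creep '[0.5,0,0,0,0,0,0,0.5,0,0,0,0,0,0,0.5,0,0,0,0,0,0,0.5,0,0,0,0,0,0,0.5,0,0,0,0,0,0]' 70
```

```text
time_s: 64.85
position: [0.4669, -0.4031, -0.0165]
ee_rot: [-3.141, 0.0, 1.549]
wrist_force: [-1.4, -0.3, 0.3]
grip_width: 0.997
finger_force: 0.0
time_s: 65.47
position: [0.4679, -0.4034, -0.0146]
ee_rot: [3.14, 0.002, 1.549]
wrist_force: [-2.6, 0.9, 7.7]
grip_width: 0.689
finger_force: 73.1
```

```bash
python3 -m creep '[1,0,0,-1,0,0,0,1,0,0,-3,0,0,0,1,0,0,-3,0,0,0,1,0,0,-2,0,0,0,1,0,0,0,0,0,0,1,0,0,0,0,0,0]'
python3 hand2.py .0456
```

```text
time_s: 66.22
position: [0.4662, -0.4023, 0.0725]
ee_rot: [-3.14, -0.001, 1.549]
wrist_force: [-1.4, -0.0, -1.1]
grip_width: 0.683
finger_force: 75.2
[ 0.466  -0.4021  0.0722] [-3.1397 -0.0013  1.5489] 0.6880885244006478
((317.375, 305.5), (90.3328857421875, 90.3328857421875), 45.0) tool mm 0.9399477470185182 -0.8391424577114189 world [ 0.4652 -0.4012  0.1178]
```

```bash
python3 -m creep '[1,5.16,1.3,0,0,0,0,1,5.16,1.3,0,0,0,0,1,5.16,1.3,0,0,0,0,1,5.16,1.3,0,0,0,0,1,5.16,1.3,0,0,0,0,1,5.16,1.3,0,0,0,0,1,5.16,1.3,0,0,0,0,1,5.16,1.3,0,0,0,0]'
python3 -m creep '[1,5.1,1.3,0,0,0,0,1,0,0,0,0,0,0,1,0,0,4.2,0,0,0,1,0,0,0,0,0,0,1,0,0,0,0,0,0]'; python3 hand2.py .0456
```

```text
time_s: 67.28
position: [0.5795, 0.0093, 0.0723]
ee_rot: [-3.14, 0.0, 1.549]
wrist_force: [0.0, -0.9, -1.2]
grip_width: 0.684
finger_force: 75.3
time_s: 67.9
position: [0.5942, 0.0579, 0.0318]
ee_rot: [-3.141, 0.0, 1.548]
wrist_force: [0.5, 0.2, -1.0]
grip_width: 0.686
finger_force: 75.7
[0.5948 0.0582 0.0325] [ 3.1405 -0.0002  1.5482] 0.6859507999894248
((317.2029724121094, 305.6668395996094), (83.85154724121094, 95.08763122558594), 88.15238952636719) tool mm 1.431215148284884 -1.7828224419681606 world [0.5931 0.0596 0.0781]
```

```bash
python3 -m creep '[1,0.08,-0.06,2.4,0,0,0,1,0,0,0,0,0,0,1,0,0,0.8,0,0,0,1,0,0,0,0,0,0]'
python3 -m creep '[1,0,0,0.4,0,0,0,1,0,0,0,0,0,0]'
python3 -m creep '[1,0,0,0.3,0,0,0,1,0,0,0,0,0,0]'
python3 -m creep '[1,0,0,0.2,0,0,0,1,0,0,0,0,0,0]'
```

```text
time_s: 68.45
position: [0.5937, 0.0591, -0.0003]
ee_rot: [3.141, 0.0, 1.549]
wrist_force: [-0.0, -0.5, -1.4]
grip_width: 0.685
finger_force: 75.7
time_s: 68.7
position: [0.5935, 0.0592, -0.0046]
ee_rot: [-3.141, 0.0, 1.549]
wrist_force: [0.3, 0.5, -1.7]
grip_width: 0.689
finger_force: 75.7
time_s: 68.95
position: [0.5934, 0.0592, -0.0077]
ee_rot: [-3.141, 0.0, 1.549]
wrist_force: [-0.1, 0.0, -2.3]
grip_width: 0.684
finger_force: 75.7
time_s: 69.2
position: [0.5937, 0.0593, -0.0094]
ee_rot: [3.141, -0.0, 1.549]
wrist_force: [-0.2, 0.1, -0.7]
grip_width: 0.687
finger_force: 75.7
```

```bash
python3 -m creep '[0,0,0,0.1,0,0,0,0,0,0,0,0,0,0,0,0,0,0,0,0,0,0,0,0,-1.5,0,0,0,0,0,0,-4.2,0,0,0,0,0,0,-4.5,0,0,0,0,0,0,-4.5,0,0,0,0,0,0,0,0,0,0]'
cat > look.py <<'E'
import sys,pickle; from seg import *
np.set_printoptions(precision=4,suppress=True)
w=snap("wrist",sys.argv[1]); pickle.dump(w,open(sys.argv[1]+".pkl","wb")); print(env.sense()["position"])
L=[]
for o,k in mods(w,(60,0,600,340)):
    for q in k:
        r=cv2.minAreaRect(q.astype(np.float32)); X=onz(w,r[0],.036)
        if min(r[1])>8 and .42<X[0]<.66 and -.1<X[1]<.12: L.append(np.array(r[0])); print(r[1],X[:2])
pickle.dump(L,open(sys.argv[1]+".L","wb"))
if len(sys.argv)>2:
    a=pickle.load(open(sys.argv[2]+".pkl","rb")); 
    for p in pickle.load(open(sys.argv[2]+".L","rb")):
        z=proj(w,onz(a,p,.036)); j=min(L,key=lambda u:np.linalg.norm(u-z)); print("tri",*tri(a,p,w,j))
E
python3 look.py v1
python3 -m creep '[0.5,0,-3,-2,0,0,0,0.5,-3,-3,-2,0,0,0,0.5,-4,-3,0,0,0,0,0.5,0,0,0,0,0,0,0.5,0,0,0,0,0,0]'
python3 look.py v2 v1
```

```text
time_s: 70.2
position: [0.5966, 0.06, 0.1414]
ee_rot: [3.133, -0.001, 1.549]
wrist_force: [0.7, -0.5, 0.4]
grip_width: 1.002
finger_force: 0.0
[0.5949 0.0594 0.139 ]
(24.25, 9.0) [ 0.59   -0.0012]
(24.25, 8.5) [0.4814 0.0014]
(42.74999237060547, 36.49999237060547) [0.4824 0.0631]
(46.8967170715332, 48.242767333984375) [0.5922 0.0589]
time_s: 70.88
position: [0.5018, -0.0085, 0.1761]
ee_rot: [-3.141, -0.0, 1.549]
wrist_force: [-0.6, 0.1, -0.3]
grip_width: 0.498
finger_force: 0.0
[ 0.5022 -0.0078  0.1761]
(32.93804931640625, 51.81704330444336) [ 0.5894 -0.0398]
(23.75, 9.5) [ 0.5898 -0.0015]
(50.05741882324219, 32.709564208984375) [ 0.4804 -0.0371]
(22.5, 9.0) [0.4809 0.0012]
(39.0, 39.75) [0.4826 0.0625]
(47.18239974975586, 51.85101318359375) [0.5925 0.0599]
tri [ 0.59   -0.0016  0.0352] 8.13625303427382e-05
tri [0.4809 0.0009 0.0348] 0.00013663962835598032
tri [0.4824 0.0627 0.0354] 0.0006323453553269931
tri [0.592  0.0598 0.0382] 0.0005888689283127362
```

All four modules are seated (tops triangulated at 0.035–0.038). Now checking the lever.

```bash
cat > kn2.py <<'E'
import sys; from kn import *
np.set_printoptions(precision=4,suppress=True)
P=np.array([float(v) for v in sys.argv[1:4]])
for n in("scene","side","wrist"):
    c=snap(n); p=proj(c,P); print(n,p,end=" ")
    try:
        for u in knob(c,p): print(np.array(u),onz(c,u[:2],.1025)[:2],end=" ")
    except Exception as e: print("out",end="")
    print()
E
python3 kn2.py .4995 .1458 .103
```

```text
scene [393.5911 195.3681] 
side [312.9159 286.9038] [320.5    292.      17.0075] [0.4857 0.1518] [289.     276.       7.2802] [0.5419 0.1348] 
wrist [309.5698  -2.1431] out
```

```bash
python3 -m creep '[0.5,4.1,0,0,0,0,0,0.5,4.2,0,0,0,0,0,0.5,0,0,0,0,0,0,0.5,0,0,0,0,0,0]'; python3 kn2.py .4995 .1458 .103
```

```text
time_s: 71.58
position: [0.5039, 0.0742, 0.1762]
ee_rot: [-3.141, 0.0, 1.55]
wrist_force: [-0.1, -0.4, 0.3]
grip_width: 0.503
finger_force: 0.0
scene [393.5911 195.3681] [394.     196.       5.3853] [0.5014 0.1458] 
side [312.9159 286.9038] [320.5    292.5     17.2193] [0.4854 0.1527] [289.     276.       7.2802] [0.5419 0.1348] 
wrist [310.3211 129.8619] [310.6    127.      18.5301] [0.4997 0.1477]
```

```bash
(python3 -m creep '[0.5,3.7,-0.3,0,0,0,0,0.5,3.6,-0.25,0,0,0,0,0.5,0,0,0,0,0,0,0.5,0,0,4.5,0,0,0,0.5,0,0,4.5,0,0,0,0.5,0,0,3.2,0,0,0,0.5,0,0,0,0,0,0]'
python3 -m creep '[0.5,0,1.5,0,0,0,0,0.5,0,1.5,0,0,0,0,0.5,0,1.5,0,0,0,0,0.5,0,1.5,0,0,0,0,0.5,0,1.5,0,0,0,0,0.5,0,0.9,0,0,0,0,0.5,0,0,0,0,0,0]'
python3 -m creep '[0.5,0,0.3,0,0,0,0,0.5,0,0,0,0,0,0]' 
python3 -m creep '[0.5,0,0.2,0,0,0,0,0.5,0,0,0,0,0,0]') | grep -E "posi|wrist"
```

```text
position: [0.4983, 0.1451, 0.0526]
wrist_force: [-0.0, 0.6, 0.6]
position: [0.5851, 0.1454, 0.0547]
wrist_force: [-0.3, 0.2, 0.1]
position: [0.5869, 0.1455, 0.0546]
wrist_force: [0.3, -1.0, 1.0]
position: [0.5888, 0.1453, 0.0544]
wrist_force: [-0.8, 0.3, -0.3]
```

```bash
(python3 -m creep '[0.5,0,0.15,0,0,0,0,0.5,0,0,0,0,0,0]' 
python3 -m creep '[0.5,0,0.15,0,0,0,0,0.5,0,0,0,0,0,0]' ) | grep -E "posi|wrist"
```

```text
position: [0.5902, 0.1453, 0.0544]
wrist_force: [-0.8, -0.3, -1.1]
position: [0.5903, 0.1452, 0.0542]
wrist_force: [-6.2, -0.1, 1.9]
```

```bash
python3 -m creep '[0.5,0,-0.5,0,0,0,0,0.5,0,0,-4,0,0,0,0.5,0,0,-4.5,0,0,0,0.5,0,0,-4.5,0,0,0,0.5,-4,-2,0,0,0,0,0.5,-4,-2,0,0,0,0,0.5,0,0,0,0,0,0,0.5,0,0,0,0,0,0]' | grep -E "posi|wrist"
python3 kn2.py .5813 .1458 .103; python3 look.py v3 v1
python3 - <<'E'
from h import *
a=snap("scene","end"); g=cv2.cvtColor(a["image"],cv2.COLOR_BGR2HSV)
m=((g[...,0]>5)&(g[...,0]<20)&(g[...,1]>180)&(g[...,2]<200)).astype(np.uint8)[300:360,240:295]; print("jar",m.sum(),np.argwhere(m).mean(0)+[300,240])
b=cv2.imread("pics/scene0.png"); g=cv2.cvtColor(b,cv2.COLOR_BGR2HSV)
m=((g[...,0]>5)&(g[...,0]<20)&(g[...,1]>180)&(g[...,2]<200)).astype(np.uint8)[300:360,240:295]; print("jar0",m.sum(),np.argwhere(m).mean(0)+[300,240])
E
```

```text
position: [0.5459, 0.0668, 0.185]
wrist_force: [0.2, -0.5, 0.3]
scene [413.7679 215.1039] [413.3889 216.3056   5.8615] [0.5841 0.1433] [436.     215.5      6.5766] [0.5978 0.1859] [427.5    199.      11.2362] [0.5375 0.2042] 
side [262.6218 275.3026] [270.7903 278.5     16.1737] [0.567  0.1479] 
wrist [365.1221 120.6944] [363.     120.5     17.7554] [0.5798 0.146 ] 
[0.5456 0.0676 0.1845]
(21.75, 8.25) [ 0.59   -0.0014]
(36.74999237060547, 54.74999237060547) [ 0.4767 -0.0444]
(35.75, 33.0) [0.4833 0.0614]
(43.75, 42.75) [0.5925 0.06  ]
tri [ 0.59   -0.0014  0.0358] 0.00016680327759072955
tri [0.5031 0.0222 0.1165] 0.03640310060104494
tri [0.4841 0.0634 0.0404] 0.00165815899184661
tri [0.5922 0.0603 0.0389] 0.0010051291525430884
jar 5 [343.2 255. ]
jar0 5 [343.2 255. ]
```

```bash
python3 -c "
from workcell import env; print(env.sign_off())"
```

```text
the job is handed in; nothing more can be done
None
```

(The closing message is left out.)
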